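Find the longest heat sink in the closed parts cases

ROBOT

A 7-joint arm with a two-finger parallel gripper is mounted at the origin on the work surface. World frame = base frame: x ahead of the robot, y to its left, z up, the work surface at z = 0. Lengths are in m, angles in rad, forces in N, time in s.
With the tool pointing down it reaches from about 0.4 to 0.9 m from the base axis. Payload 5.5 kg.
Tool frame: the origin (TCP) lies between the finger pads; the fingertips stand 8 mm ahead of it and the grasp point (between the pads) lies 11 mm behind it; x points along the fingers, y is the direction in which the jaws open and shut, and the axes are right-handed (so a half turn about x gives the same grasp; the last joint's range is limited). The gripper opens to 85 mm and grips with 20 to 120 N. Pads are 22 mm wide; open, the fingers measure 114 mm over their backs; the gripper's body (76 mm by 85 mm) begins 54 mm behind the grasp point. The pads swing forward as they close: fully open they stand 13 mm farther back than shut.
Start: joints at [-0.928, 0.501, -0.427, 1.55, 0.221, 1.138, -0.21], TCP at [0.241, 0.604, 0.217] pointing down, gripper open.
Joint ranges: [-2.88, 2.88], [-0.31, 2.03], [-1.54, 1.56], [0.2, 2.42], [-1.41, 4.55], [0.19, 2.02], [-2.57, 2.57]. Speed limits (rad/s): [2.57, 2.57, 3.14, 3.14, 3.14, 3.14, 3.14].

INTERFACE

Orientations are given as a rotation vector (axis times angle).
In Python, from workcell import read_state, get_image, close_job, regions_of, landmark_of gives the robot as it stands.
- The arm moves only by the shell command python3 -m jog 'ROWS' [FORCE]. ROWS is JSON, a list of rows, each an object with "translation": the shift along the tool's x, y, z in cm, a list of three; "turn": the turn about the tool's x in rad; "gripper": the closure, from -1 (fully open) to 1 (shut), so that 0 is half open. In form: [{"translation": [tx, ty, tz], "turn": turn, "gripper": gripper}, ...]. A call has exactly 10 rows; each row shifts and turns the pose as measured when the row begins, along the tool's axes as they then stand; what a row does not reach is not made up. A row lasts 1/8 s, in which the tool goes at most 62.5 mm and 10.7 degrees, less where a joint would pass 70% of its speed; a pose out of reach is approached as far as the arm can. A call with a gripper value outside its range is refused whole. The fingers move at their own pace and stop on an object; FORCE is the grip in N (left out, the last holds). Time passes only in rows, so rows that do not move let the fingers close, or fill a call up. It gives the time, the measured TCP pose, the force and the opening at its end, in the units of the state.
- read_state(): the state, without advancing time (a new reading comes with each control period).
- get_image(name): name is "scene" or "top" or "wrist"; returns a dict with "color" (480x640x3 uint8, blue, green, red), "K" (3x3 intrinsics, pixels), "k1" (the pictures are not rectified: a ray, as slopes to the right and down, at radius r is drawn at 1 + k1 r^2 times it, then the intrinsics apply), "xyz" and "orientation" of the camera in the world; the wrist camera has in their place "mount" (4x4, takes a point from camera to tool coordinates, whose origin is the TCP and whose axes are the tool frame's). Camera axes: x right, y down, z forward; pixel columns grow to the right and rows downward; lengths in m; the calibration is good to about 2 mm. A picture is of the moment at which its call begins: read the wrist's pose just before it. There is no depth.
- close_job(): hands the job in, once; it reports no verdict.
Trained networks look in the newest picture that a camera, given by its name, has taken for a name from the list of things; names that differ only in an ending like _2 or _b are one class to them, and where a whole thing is asked for, a point or a joint stands for the part that bears it (a point fixed in the world has none). Each returns a list of dicts, best first, with "conf" (0 to 1); they miss things now and then, are a little off and sometimes report something else, mostly with a low value. They report only what shows in the picture. A call takes as long as a camera call. They do not tell look-alikes from the thing itself.
- regions_of(camera, name): "region" (480x640 bool, what is visible of it) and "point" ([column, row] in pixels, amid what is visible of it).
- landmark_of(camera, name): "point" ([column, row] in pixels: a listed point, or the origin of a listed thing).
The state is a dict: "clock": time; "q": joint angles; "qd": joint speeds; "tau": joint torques, N m; "eef_pos": TCP position; "tool_rot": TCP orientation; "force": force on the tool from outside, world axes, zero at the start; "torque": the same for the moment, N m; "gripper_width": finger opening in m.
Only numpy, scipy, OpenCV 4.12 (cv2) and the standard library are available. Lean on these libraries where they do the work, as an engineer would, in place of code of your own. Each camera call takes 0.05 s, during which the arm holds its last target.

TASK

Each of the three closed grey cases holds one finned heat sink. Lift all three lids by their overhanging lips until the cases stand open together, so that the heat sinks can be compared; then shut the two cases with the shorter heat sinks fully again and leave only the case with the longest one standing open. Leave the heat sinks in their cases and do not push the other things on the bench about.

Things in the scene. Friction and masses are not known exactly. Their poses are not given: they have to be found in the camera images.
- case_1: One of three outwardly equal, opaque grey plastic parts cases, 110 deep (own x) x 110 wide (own y) x 65 mm high without the lid, walls and floor 4 mm; heavy, it stays where it stands. Origin: centre of its underside. Own x points from its front (the lip side, towards the robot) to its hinge side, own z up. Which case holds which heat sink is not marked outside.
- lid_1 (a joint): Hinge angle in rad of the lid of case_1: 0 = shut, grows as the lid opens upward and away from the robot, stop at 1.75 (leaning slightly back past upright). The hinge is stiff: the lid stays at any angle where it is left and moves with about 2 N at the lip. It has no catch.
- lid_1_lip (a point): Middle of the front edge of the lid of case_1, on its underside (65.5 mm above the table when shut). The lid is a flat plate 135 mm from hinge to front edge, 150 mm wide and 6 mm thick; it overhangs the case by 25 mm at the front and 20 mm at both sides, so its lip can be hooked or pried up from beneath by a tilted finger, from the front, a front corner or a side. These axes turn with the lid: own x from lip to hinge, own y along the lip, own z out of the lid's outer face.
- lid_1_hinge (a point): Middle of the hinge line of the lid of case_1, on the case's far rim, 65.5 mm above the table; the hinge axis runs along the case's own y.
- case_2: One of three outwardly equal, opaque grey plastic parts cases, 110 deep (own x) x 110 wide (own y) x 65 mm high without the lid, walls and floor 4 mm; heavy, it stays where it stands. Origin: centre of its underside. Own x points from its front (the lip side, towards the robot) to its hinge side, own z up. Which case holds which heat sink is not marked outside.
- lid_2 (a joint): Hinge angle in rad of the lid of case_2: 0 = shut, grows as the lid opens upward and away from the robot, stop at 1.75 (leaning slightly back past upright). The hinge is stiff: the lid stays at any angle where it is left and moves with about 2 N at the lip. It has no catch.
- lid_2_lip (a point): Middle of the front edge of the lid of case_2, on its underside (65.5 mm above the table when shut). The lid is a flat plate 135 mm from hinge to front edge, 150 mm wide and 6 mm thick; it overhangs the case by 25 mm at the front and 20 mm at both sides, so its lip can be hooked or pried up from beneath by a tilted finger, from the front, a front corner or a side. These axes turn with the lid: own x from lip to hinge, own y along the lip, own z out of the lid's outer face.
- lid_2_hinge (a point): Middle of the hinge line of the lid of case_2, on the case's far rim, 65.5 mm above the table; the hinge axis runs along the case's own y.
- case_3: One of three outwardly equal, opaque grey plastic parts cases, 110 deep (own x) x 110 wide (own y) x 65 mm high without the lid, walls and floor 4 mm; heavy, it stays where it stands. Origin: centre of its underside. Own x points from its front (the lip side, towards the robot) to its hinge side, own z up. Which case holds which heat sink is not marked outside.
- lid_3 (a joint): Hinge angle in rad of the lid of case_3: 0 = shut, grows as the lid opens upward and away from the robot, stop at 1.75 (leaning slightly back past upright). The hinge is stiff: the lid stays at any angle where it is left and moves with about 2 N at the lip. It has no catch.
- lid_3_lip (a point): Middle of the front edge of the lid of case_3, on its underside (65.5 mm above the table when shut). The lid is a flat plate 135 mm from hinge to front edge, 150 mm wide and 6 mm thick; it overhangs the case by 25 mm at the front and 20 mm at both sides, so its lip can be hooked or pried up from beneath by a tilted finger, from the front, a front corner or a side. These axes turn with the lid: own x from lip to hinge, own y along the lip, own z out of the lid's outer face.
- lid_3_hinge (a point): Middle of the hinge line of the lid of case_3, on the case's far rim, 65.5 mm above the table; the hinge axis runs along the case's own y.
- sink_1_mid (a point): Centre of a loose finned aluminium heat sink, 66 mm long (own y, along its six fins) x 45 mm wide x 31 mm high, with its centre 15.5 mm above its underside, lying fins up inside one of the closed cases, on its 4 mm floor.
- sink_2_mid (a point): Centre of a loose finned aluminium heat sink, 88 mm long (own y, along its six fins) x 45 mm wide x 31 mm high, with its centre 15.5 mm above its underside, lying fins up inside one of the closed cases, on its 4 mm floor.
- sink_3_mid (a point): Centre of a loose finned aluminium heat sink, 44 mm long (own y, along its six fins) x 45 mm wide x 31 mm high, with its centre 15.5 mm above its underside, lying fins up inside one of the closed cases, on its 4 mm floor.
- tape: Loose bystander: roll of blue tape lying flat, 104 mm across, 24 mm high, origin under its centre.
- driver: Loose bystander: black-handled screwdriver lying on the table between two cases, about 200 mm long and 30 mm thick, origin under its middle.
- can: Loose bystander: plain aluminium capacitor can standing upright between two cases, 30 mm across, 50 mm high, origin under its centre.
- meter: Loose bystander: black hand multimeter lying flat, 85 x 170 x 34 mm, origin under its centre.
Things that resemble listed ones, but are neither listed nor needed, are in the scene too. Leave any red look-alike of the case_1 alone. Leave any brown look-alike of the case_2 alone.

How it is judged:
By the outcome, as a careful person would: the job done as asked, in the order asked, and still so for the second after the job is handed in, with the robot touching nothing.
It also fails if it takes over 72 s, if anything falls off the work surface, if the arm or the gripper's body presses on something with over 40 N, if the wrist force passes 120 N, or if a joint passes its speed limit or range.

## Working session

There is one attempt and no reset: what is moved stays moved. The work goes in short steps, Python scripts to look and compute and a shell command to move; the robot and the scene stay as the last step left them, time stands still between calls to the robot, and variables do not carry over. Pictures are saved under pics/ and viewed, and the job is handed in when it is done.

```bash
ls; mkdir -p pics
python3 - <<'E'
from workcell import *
import cv2
s=read_state();print(s)
for n in ("scene","top","wrist"):
    d=get_image(n);cv2.imwrite(f"pics/{n}0.png",d["color"]);print(n,{k:v for k,v in d.items() if k!="color"})
E
```

```text
pics
{'clock': 0.0, 'q': array([-0.92779922,  0.50184957, -0.4267786 ,  1.55147268,  0.22081609,
        1.13829797, -0.21027123]), 'qd': array([-6.42642025e-04, -3.46362644e-04, -1.27588142e-05, -7.03609807e-04,
        2.62563185e-04,  9.91316491e-04, -5.81921774e-04]), 'tau': array([ 3.97795084e-04, -5.69525635e+01, -5.81585079e+00, -2.80939829e+01,
        1.07815705e-02,  1.17577653e-02,  1.44606111e-05]), 'eef_pos': array([0.24075626, 0.60297963, 0.21624775]), 'tool_rot': array([ 0.29640029,  1.55060537, -0.29943715]), 'force': array([-0.5500556 ,  0.33164806,  0.3024409 ]), 'torque': array([ 0.00060228,  0.05056736, -0.02608914]), 'gripper_width': 0.08560894684406183}
scene {'K': array([[503.40856994,   0.        , 317.6122902 ],
       [  0.        , 503.40856994, 238.11365749],
       [  0.        ,   0.        ,   1.        ]]), 'k1': -0.007257113733851819, 'xyz': array([1.20478576, 0.1374273 , 0.83213721]), 'orientation': array([-1.48462858, -2.13163491,  0.82768197])}
top {'K': array([[547.16103491,   0.        , 315.62388354],
       [  0.        , 547.16103491, 239.54809611],
       [  0.        ,   0.        ,   1.        ]]), 'k1': -0.10407679427197299, 'xyz': array([ 0.51116889, -0.08564575,  1.28349509]), 'orientation': array([-2.20631262,  2.18996941, -0.04475783])}
wrist {'K': array([[343.15121446,   0.        , 316.82965628],
       [  0.        , 343.15121446, 243.15944502],
       [  0.        ,   0.        ,   1.        ]]), 'k1': -0.03644893477650807, 'mount': array([[-3.65633202e-06, -2.81175266e-01,  9.59656433e-01,
        -1.55953410e-01],
       [ 9.99999945e-01, -3.20075573e-04, -8.99707435e-05,
         7.83920634e-04],
       [ 3.32460131e-04,  9.59656380e-01,  2.81175252e-01,
        -7.12966469e-02],
       [ 0.00000000e+00,  0.00000000e+00,  0.00000000e+00,
         1.00000000e+00]])}
```

View pics/scene0.png

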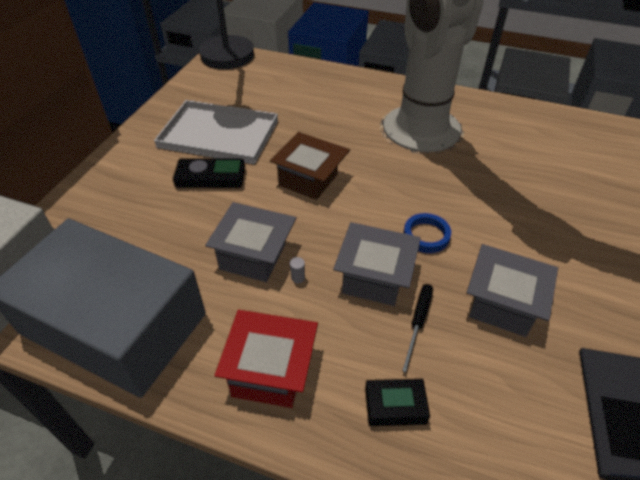

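View pics/top0.png

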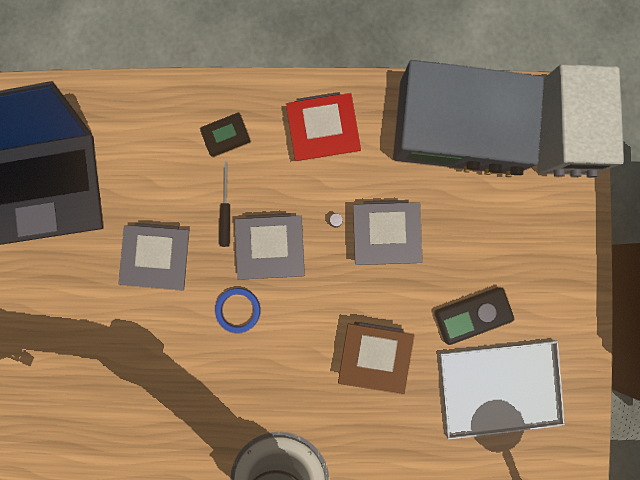

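View pics/wrist0.png

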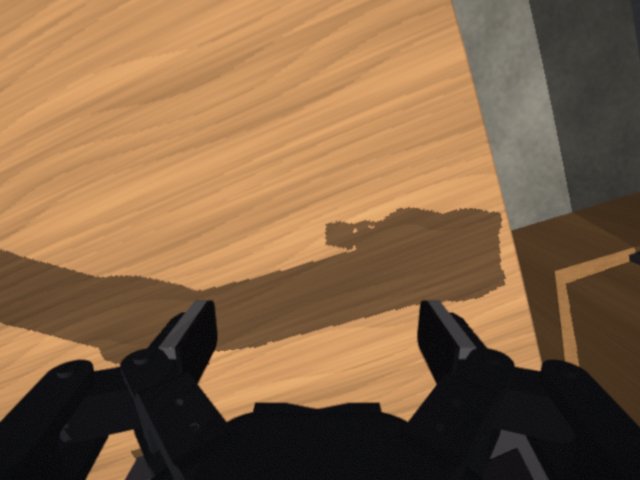

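```bash
cat > h.py <<'E'
from workcell import *
import numpy as np, cv2
from scipy.spatial.transform import Rotation as Rn
def cam(n):
    s=read_state() if n=="wrist" else None
    d=get_image(n)
    if n=="wrist":
        M=np.eye(4);M[:3,:3]=Rn.from_rotvec(s["tool_rot"]).as_matrix();M[:3,3]=s["eef_pos"]
        C=M@d["mount"];R,t=C[:3,:3],C[:3,3]
    else: R,t=Rn.from_rotvec(d["orientation"]).as_matrix(),np.array(d["xyz"])
    return dict(R=R,t=t,K=d["K"],k1=d["k1"],img=d["color"])
def ray(c,p):
    x=(np.array(p,float)-c["K"][:2,2])/c["K"][0,0];u=x.copy()
    for _ in range(20):u=x/(1+c["k1"]*(u@u))
    v=c["R"]@np.array([u[0],u[1],1]);return v/np.linalg.norm(v)
def onz(c,p,z):
    v=ray(c,p);return c["t"]+v*(z-c["t"][2])/v[2]
def proj(c,X):
    v=c["R"].T@(np.array(X,float)-c["t"]);u=v[:2]/v[2];u=u*(1+c["k1"]*(u@u));return u*c["K"][0,0]+c["K"][:2,2]
def lidtop(c,p):return onz(c,p,0.0715)
E
python3 - <<'E'
from h import *
s=read_state();R=Rn.from_rotvec(s["tool_rot"]).as_matrix();print(R.round(3))
c=cam("top")
for n in ("lid_1_lip","lid_1_hinge"):
    for d in landmark_of("top",n): print(n,d["conf"],np.round(d["point"],1),onz(c,d["point"],0.0655).round(4))
for n in("tape","driver","can","meter"):
    for d in landmark_of("top",n): print(n,round(d["conf"],2),onz(c,d["point"],0).round(3))
# lid corners from color segmentation
for d in regions_of("top","lid_1"):
    m=d["region"].astype(np.uint8);cs,_=cv2.findContours(m,0,2);k=max(cs,key=cv2.contourArea);r=cv2.minAreaRect(k)
    b=cv2.boxPoints(r);print("lid",round(d["conf"],2),d["point"],m.sum());print(np.array([lidtop(c,p)[:2] for p in b]).round(3).tolist())
E
```

```text
[[-0.001  0.371  0.929]
 [-0.001  0.929 -0.371]
 [-1.    -0.002 -0.   ]]
lid_1_lip 0.92 [274.6 278.1] [0.4776 0.0084 0.0655]
lid_1_lip 0.59 [330.1 156.9] [ 0.7503 -0.1133  0.0655]
lid_1_lip 0.17 [473.1 314.6] [ 0.3986 -0.4357  0.0655]
lid_1_hinge 0.72 [317.3  96.4] [ 0.8894 -0.0835  0.0655]
lid_1_hinge 0.65 [271.3 215. ] [0.6183 0.0173 0.0655]
lid_1_hinge 0.34 [162.  252.2] [0.5331 0.2627 0.0655]
tape 0.59 [0.399 0.091 0.   ]
driver 0.89 [0.652 0.126 0.   ]
driver 0.41 [0.538 0.28  0.   ]
can 0.64 [ 0.613 -0.133  0.   ]
meter 0.93 [ 0.394 -0.451  0.   ]
lid 0.83 [386.8, 232.4] 4193
[[0.651, -0.163], [0.658, -0.314], [0.515, -0.319], [0.509, -0.169]]
lid 0.78 [377.7, 359.5] 4224
[[0.248, -0.131], [0.388, -0.155], [0.362, -0.303], [0.222, -0.279]]
lid 0.7 [154.2, 256.8] 4092
[[0.459, 0.36], [0.603, 0.35], [0.59, 0.2], [0.448, 0.211]]
lid 0.69 [320.8, 124.1] 4132
[[0.878, -0.008], [0.906, -0.16], [0.764, -0.184], [0.737, -0.033]]
lid 0.62 [274.0, 243.0] 4254
[[0.616, 0.103], [0.625, -0.05], [0.484, -0.059], [0.474, 0.093]]
```

Run:
```python
from h import *
i=cv2.imread("pics/top0.png")
cv2.imwrite("pics/c0.png",cv2.resize(i[185:305,110:430],None,fx=2.5,fy=2.5,interpolation=cv2.INTER_CUBIC))
hs=cv2.cvtColor(i,cv2.COLOR_BGR2HSV)
for p in((135,235),(250,235),(365,215)):print(hs[p[1],p[0]],i[p[1],p[0]])
c=cam("top")
# segment: low saturation
for x0,y0,x1,y1 in((112,210,200,305),(228,200,312,290),(340,190,430,275)):
    m=np.zeros(i.shape[:2],np.uint8);m[y0:y1,x0:x1]=((hs[y0:y1,x0:x1,1]<70)&(hs[y0:y1,x0:x1,2]>100))*255
    cs,_=cv2.findContours(m,0,2);k=cv2.convexHull(max(cs,key=cv2.contourArea));b=cv2.boxPoints(cv2.minAreaRect(k))
    w=np.array([lidtop(c,p)[:2] for p in b]);ctr=w.mean(0)
    e=[np.linalg.norm(w[j]-w[j-1]) for j in range(4)]
    print(w.round(3).tolist(),ctr.round(4),np.round(e,3))
    # hull polygon in world
```

```text
[  3  20 112] [103 104 112]
[ 5 32 88] [77 79 88]
[  0  18 125] [116 116 125]
[[0.461, 0.36], [0.595, 0.35], [0.583, 0.202], [0.449, 0.212]] [0.522  0.2813] [0.148 0.135 0.149 0.134]
[[0.608, 0.1], [0.617, -0.049], [0.484, -0.057], [0.475, 0.091]] [0.546  0.0212] [0.134 0.15  0.133 0.149]
[[0.643, -0.164], [0.649, -0.314], [0.515, -0.318], [0.509, -0.17]] [ 0.579  -0.2415] [0.134 0.149 0.134 0.149]
```

View pics/c0.png

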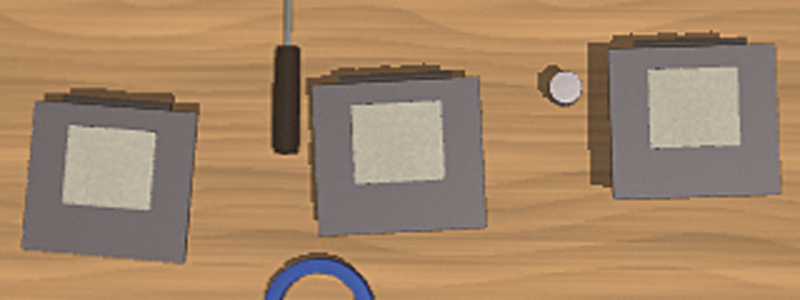

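Candidates in the top picture are the grey cases at (154,256), (269,245) and (388,232). The look-alikes are red at (323,127) and brown at (375,357). The close crop confirms three grey lids with lips facing the robot. I'll call them A (left), B (middle) and C (right).

```bash
cat >> h.py <<'E'
LIDS=dict(A=((.455,.286),(.589,.276)),B=((.4795,.017),(.6125,.0255)),C=((.512,-.244),(.646,-.239)))
def st(): 
    s=read_state();R=Rn.from_rotvec(s["tool_rot"]).as_matrix();return s,R
def go(target,yaw=None):
    s,R=st();d=R.T@(np.array(target)-s["eef_pos"])*100
    y=np.degrees(np.arctan2(R[1,2],R[0,2]))
    print("t%.2f"%s["clock"],"pos",s["eef_pos"].round(4),"tilt",R[:,0].round(3),"yaw%.1f"%y,"F",s["force"].round(1),"w%.3f"%s["gripper_width"])
    print("tool delta cm",d.round(2), "turn",None if yaw is None else round(-np.radians(yaw-y),3))
E
python3 -m jog '[{"translation":[0,0,0],"turn":-0.15,"gripper":1},{"translation":[0,0,0],"turn":-0.15,"gripper":1},{"translation":[0,-3.5,1.5],"turn":0,"gripper":1},{"translation":[0,-3.5,1.5],"turn":0,"gripper":1},{"translation":[0,-3.5,1.5],"turn":0,"gripper":1},{"translation":[0,-3.5,1.5],"turn":0,"gripper":1},{"translation":[0,-3.5,1.5],"turn":0,"gripper":1},{"translation":[0,-3.5,1.5],"turn":0,"gripper":1},{"translation":[0,-3.5,1.5],"turn":0,"gripper":1},{"translation":[0,-3.5,1.5],"turn":0,"gripper":1}]' 60
python3 -c "
from h import *
go((.41,.288,.065),-4.3)
c=cam('scene');cv2.imwrite('pics/s1.png',c['img'])"
```

```text
clock: 1.85
eef_pos: [0.3426, 0.3112, 0.2175]
tool_rot: [0.054, 1.569, -0.047]
force: [0.3, -0.1, 0.2]
gripper_width: 0.0004
t1.85 pos [0.3426 0.3112 0.2175] tilt [ 0.001  0.004 -1.   ] yaw-3.7 F [ 0.3 -0.1  0.2] w0.000
tool delta cm [15.25 -1.95  6.86] turn 0.011
```

View pics/s1.png

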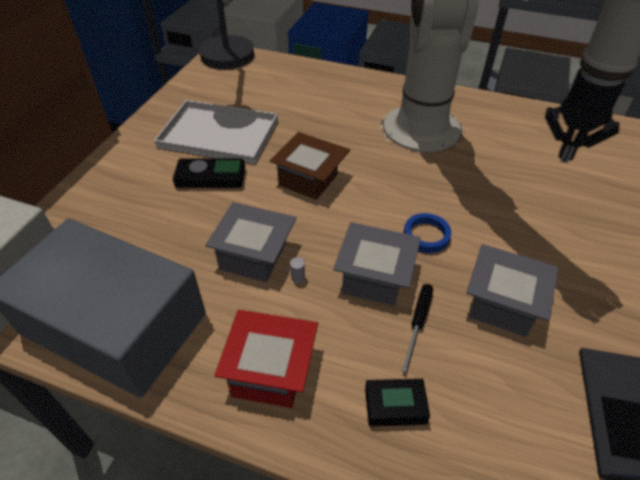

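```bash
python3 -m jog '[{"translation":[2.5,-0.3,1],"turn":0,"gripper":1},{"translation":[2.5,-0.3,1],"turn":0,"gripper":1},{"translation":[2.5,-0.3,1],"turn":0,"gripper":1},{"translation":[2.5,-0.3,1],"turn":0,"gripper":1},{"translation":[2.5,-0.3,1],"turn":0,"gripper":1},{"translation":[2.5,-0.3,1],"turn":0,"gripper":1},{"translation":[0,0,0.5],"turn":0,"gripper":1},{"translation":[0,0,0.5],"turn":0,"gripper":1},{"translation":[0,0,0.5],"turn":0,"gripper":1},{"translation":[0,0,0.5],"turn":0,"gripper":1}]'
python3 -c "
from h import *
go((.445,.288,.062),-4.3)
c=cam('scene');cv2.imwrite('pics/s2.png',cv2.resize(c['img'][180:360,420:640],None,fx=3,fy=3))"
```

```text
clock: 3.15
eef_pos: [0.4304, 0.284, 0.0688]
tool_rot: [0.061, 1.559, -0.051]
force: [0.4, 0.2, 1.0]
gripper_width: -0.0001
t3.15 pos [0.4304 0.284  0.0688] tilt [ 0.011  0.006 -1.   ] yaw-4.1 F [0.4 0.2 1. ] w-0.000
tool delta cm [0.69 0.5  1.42] turn 0.003
```

View pics/s2.png

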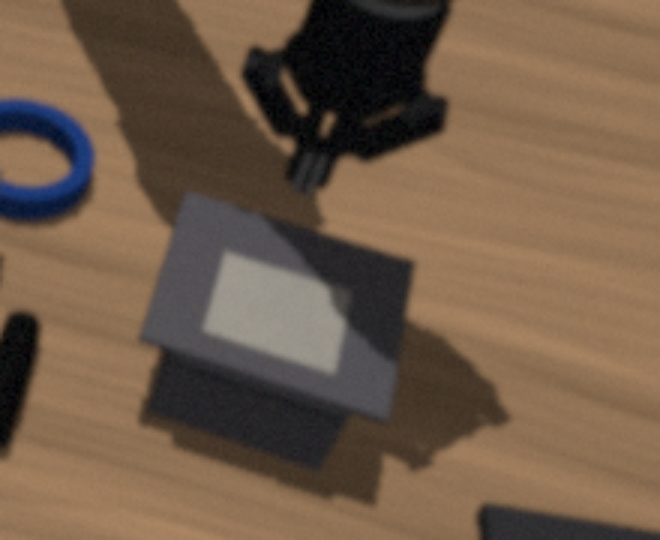

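```bash
python3 -m jog '[{"translation":[0.8,0,0],"turn":0,"gripper":1},{"translation":[0,0,0.3],"turn":0,"gripper":1},{"translation":[0,0,0.3],"turn":0,"gripper":1},{"translation":[0,0,0.3],"turn":0,"gripper":1},{"translation":[0,0,0.3],"turn":0,"gripper":1},{"translation":[0,0,0.3],"turn":0,"gripper":1},{"translation":[0,0,0.3],"turn":0,"gripper":1},{"translation":[0,0,0.3],"turn":0,"gripper":1},{"translation":[0,0,0.3],"turn":0,"gripper":1},{"translation":[0,0,0.3],"turn":0,"gripper":1}]'
python3 -c "
from h import *
go((.445,.288,.062),-4.3)"
```

```text
clock: 4.45
eef_pos: [0.4601, 0.2821, 0.0611]
tool_rot: [0.062, 1.558, -0.051]
force: [0.5, 0.2, 0.1]
gripper_width: 0.0001
t4.45 pos [0.4601 0.2821 0.0611] tilt [ 0.012  0.006 -1.   ] yaw-4.1 F [0.5 0.2 0.1] w0.000
tool delta cm [-0.1   0.48 -1.55] turn 0.003
```

```bash
python3 -c "
from h import *
c=cam('scene');a=cv2.resize(c['img'][200:340,440:600],None,fx=2.5,fy=2.5)
d=cam('wrist');cv2.imwrite('pics/w3.png',d['img']);e=cam('top');b=cv2.resize(e['img'][200:310,90:220],None,fx=3,fy=3)
h=max(a.shape[0],b.shape[0]);o=np.zeros((h,a.shape[1]+b.shape[1],3),np.uint8);o[:a.shape[0],:a.shape[1]]=a;o[:b.shape[0],a.shape[1]:]=b;cv2.imwrite('pics/s3.png',o)"
```

```text
(no output)
```

View pics/s3.png

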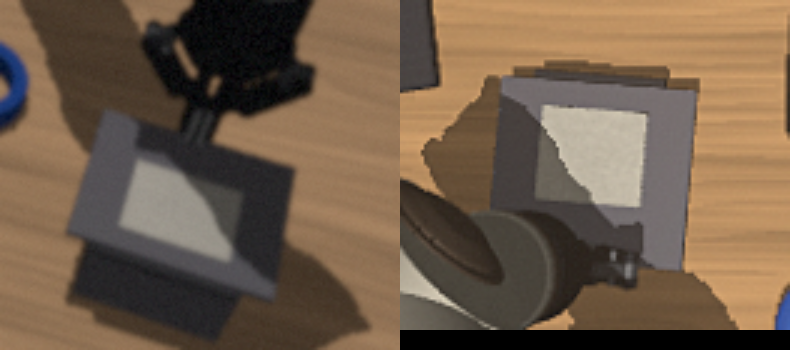

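View pics/w3.png

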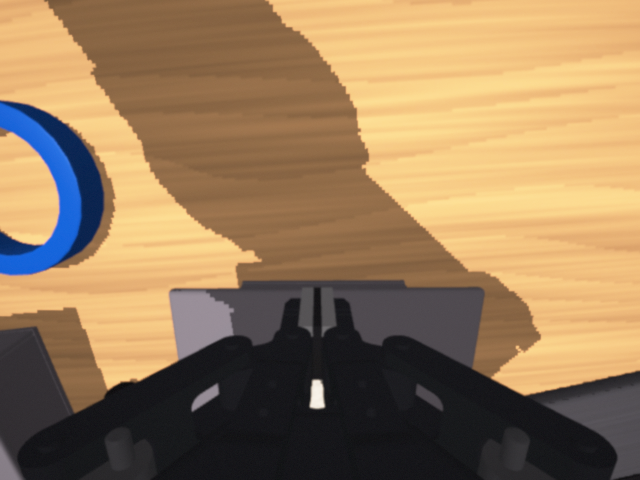

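```bash
python3 -c "
from h import *
c=cam('wrist');s,R=st()
for X in (s['eef_pos'],s['eef_pos']+R[:,0]*.008):print('tcp',proj(c,X))
for z in(.0655,.0715,.08,.09):
  print(z,[proj(c,(x,y,z)).round(0).tolist() for x,y in((.461,.36),(.449,.212),(.595,.35))])
p=[onz(c,(170,290),.0715),onz(c,(484,290),.0715)];print(p)
t=cam('top')
print([proj(t,s['eef_pos']-R[:,0]*k) for k in(0,.05)])
"
```

```text
tcp [315.55312938 292.02475322]
tcp [315.60381765 285.56277172]
0.0655 [[476.0, 286.0], [168.0, 285.0], [443.0, 488.0]]
0.0715 [[482.0, 292.0], [163.0, 290.0], [447.0, 498.0]]
0.08 [[491.0, 300.0], [155.0, 299.0], [452.0, 512.0]]
0.09 [[503.0, 311.0], [144.0, 309.0], [459.0, 531.0]]
[array([0.44902677, 0.21536727, 0.0715    ]), array([0.46020524, 0.36083677, 0.0715    ])]
[array([153.58188525, 284.65173145]), array([146.89206672, 285.81868038])]
```

```bash
python3 -c "
from h import *
i=cv2.imread('pics/w3.png');cv2.imwrite('pics/w3c.png',cv2.resize(i[250:420,200:440],None,fx=3.3,fy=3.3,interpolation=cv2.INTER_CUBIC))"
```

```text
(no output)
```

View pics/w3c.png

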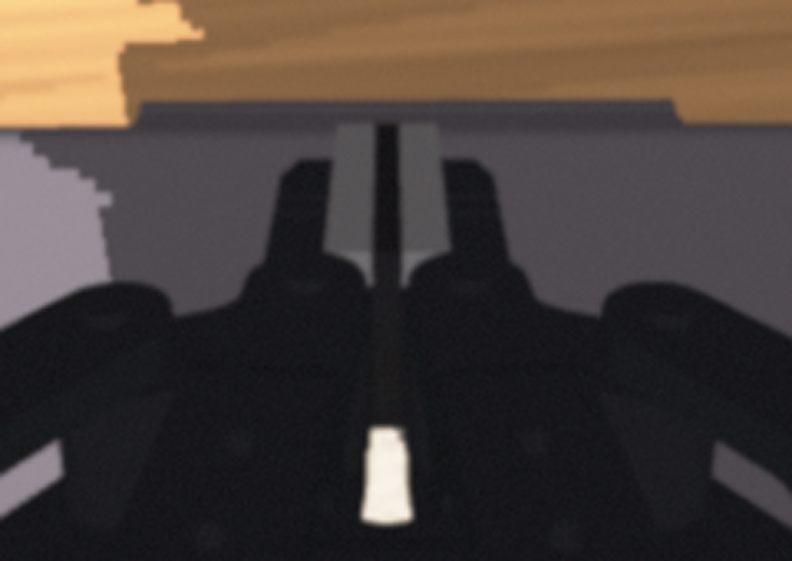

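```bash
python3 -c "
from h import *
c=cam('wrist');s,R=st()
for tz in(-.011,-.005,0,.011):
  print(tz,[(tx,proj(c,s['eef_pos']+R@np.array([tx,0.005,tz])).round(0).tolist()) for tx in(.008,0,-.01,-.03)])
w=cv2.imread('pics/wrist0.png')
"
```

```text
-0.011 [(0.008, [325.0, 266.0]), (0, [326.0, 272.0]), (-0.01, [326.0, 279.0]), (-0.03, [328.0, 298.0])]
-0.005 [(0.008, [325.0, 277.0]), (0, [326.0, 283.0]), (-0.01, [326.0, 291.0]), (-0.03, [328.0, 312.0])]
0 [(0.008, [325.0, 286.0]), (0, [326.0, 292.0]), (-0.01, [326.0, 301.0]), (-0.03, [327.0, 323.0])]
0.011 [(0.008, [325.0, 305.0]), (0, [326.0, 312.0]), (-0.01, [326.0, 322.0]), (-0.03, [327.0, 346.0])]
```

```bash
python3 -m jog '[{"translation":[0,0,0.3],"turn":0,"gripper":1},{"translation":[0,0,0.3],"turn":0,"gripper":1},{"translation":[0,0,0.3],"turn":0,"gripper":1},{"translation":[0,0,0.3],"turn":0,"gripper":1},{"translation":[0,0,0],"turn":0,"gripper":1},{"translation":[0,0,0],"turn":0,"gripper":1},{"translation":[0,0,0],"turn":0,"gripper":1},{"translation":[0,0,0],"turn":0,"gripper":1},{"translation":[0,0,0],"turn":0,"gripper":1},{"translation":[0,0,0],"turn":0,"gripper":1}]'
python3 -c "
from h import *
go((.445,.288,.062),-4.3)
c=cam('scene');a=cv2.resize(c['img'][200:340,440:600],None,fx=4,fy=4)
d=cam('wrist');i=d['img'];cv2.imwrite('pics/w4c.png',cv2.resize(i[250:420,140:500],None,fx=2.2,fy=2.2,interpolation=cv2.INTER_CUBIC))
cv2.imwrite('pics/s4.png',a)"
```

```text
clock: 6.0
eef_pos: [0.4722, 0.2812, 0.0612]
tool_rot: [0.062, 1.558, -0.051]
force: [-0.9, 0.2, -0.4]
gripper_width: 0.0
t6.00 pos [0.4722 0.2812 0.0612] tilt [ 0.012  0.006 -1.   ] yaw-4.1 F [-0.9  0.2 -0.4] w0.000
tool delta cm [-0.11  0.48 -2.76] turn 0.003
```

View pics/w4c.png

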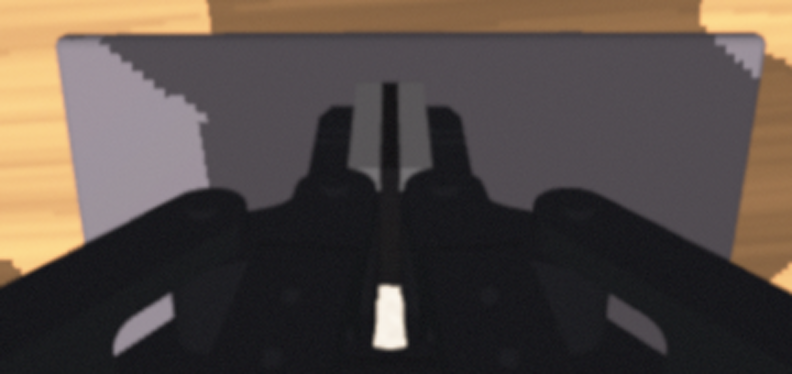

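View pics/s4.png

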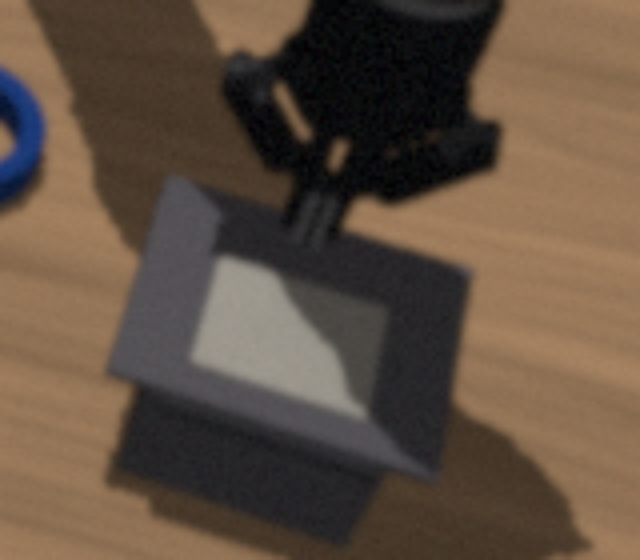

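```bash
python3 -c "
from h import *
c=cam('scene');s,R=st();w=cam('wrist')
def tri(c,p):
  v=ray(c,p);a=R.T@(c['t']-s['eef_pos']);b=R.T@v;k=-a[1]/b[1];return a+k*b
print('scene tip tool xyz',tri(c,(518.7,261)))
print('TCP in scene',proj(c,s['eef_pos']),'tip',proj(c,s['eef_pos']+R[:,0]*.008))
# lid outline check: lips top corners in scene
for X in((.461,.36),(.449,.212),(.595,.35),(.583,.202)):print([proj(c,(*X,z)).round(1).tolist() for z in(.0715,.09)])
cv2.imwrite('pics/s4b.png',cv2.resize(c['img'][220:290,480:560],None,fx=8,fy=8,interpolation=cv2.INTER_CUBIC))
"
```

```text
scene tip tool xyz [-0.06281656  0.          0.05389665]
TCP in scene [514.04853784 262.77476278] tip [512.92069733 265.37161215]
[[557.6, 266.0], [561.0, 259.9]]
[[481.6, 242.2], [483.8, 236.0]]
[[548.4, 319.2], [551.9, 313.3]]
[[466.1, 290.9], [468.3, 284.9]]
```

View pics/s4b.png

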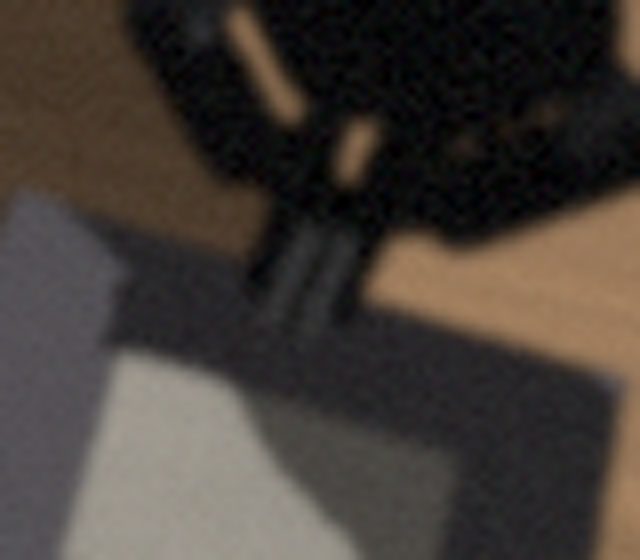

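```bash
python3 -c "
from h import *
c=cam('scene');s,R=st()
for tx in(.008,-.01,-.018):
  print(tx,[(tz,proj(c,s['eef_pos']+R@np.array([tx,0,tz])).round(1).tolist()) for tz in(-.011,0,.011,.022)])
t=cam('top');cv2.imwrite('pics/t4.png',cv2.resize(t['img'][250:310,120:200],None,fx=8,fy=8,interpolation=cv2.INTER_CUBIC))
print([proj(t,s['eef_pos']+R@np.array([0,0,tz])).round(1).tolist() for tz in(-.011,0,.011,.022)])
"
```

```text
0.008 [(-0.011, [513.9, 261.6]), (0, [512.9, 265.4]), (0.011, [512.0, 269.2]), (0.022, [511.0, 273.2])]
-0.01 [(-0.011, [516.4, 255.7]), (0, [515.5, 259.5]), (0.011, [514.5, 263.4]), (0.022, [513.6, 267.3])]
-0.018 [(-0.011, [517.6, 253.0]), (0, [516.6, 256.8]), (0.011, [515.7, 260.7]), (0.022, [514.7, 264.7])]
[[153.6, 284.0], [154.0, 279.2], [154.4, 274.3], [154.8, 269.4]]
```

View pics/t4.png

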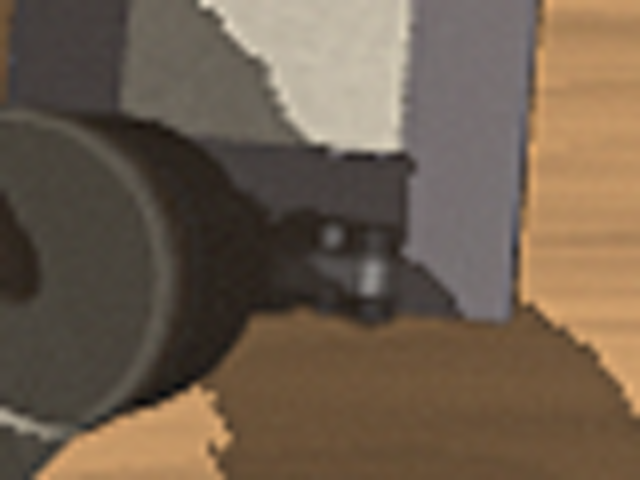

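The scene and wrist pictures agree that the fingertips end about 18 mm behind the TCP, so they sat above the lid. I'll back off and go lower.

```bash
python3 -m jog '[{"translation":[-0.2,0,-1.5],"turn":0,"gripper":1},{"translation":[0,0,-1.5],"turn":0,"gripper":1},{"translation":[0,0,-1.5],"turn":0,"gripper":1},{"translation":[1.3,0,0],"turn":0,"gripper":1},{"translation":[1.0,0,0],"turn":0,"gripper":1},{"translation":[0,0,0.4],"turn":0,"gripper":1},{"translation":[0,0,0.4],"turn":0,"gripper":1},{"translation":[0,0,0.4],"turn":0,"gripper":1},{"translation":[0,0,0.3],"turn":0,"gripper":1},{"translation":[0,0,0.3],"turn":0,"gripper":1}]'
python3 -c "
from h import *
go((.445,.288,.040),-4.3)"
```

```text
clock: 7.55
eef_pos: [0.4438, 0.2833, 0.0382]
tool_rot: [0.062, 1.558, -0.051]
force: [0.1, 1.0, -0.1]
gripper_width: 0.0002
t7.55 pos [0.4438 0.2833 0.0382] tilt [ 0.012  0.006 -1.   ] yaw-4.1 F [ 0.1  1.  -0.1] w0.000
tool delta cm [-0.18  0.48  0.08] turn 0.003
```

```bash
python3 -m jog '[{"translation":[0,0,0.3],"turn":0,"gripper":1},{"translation":[0,0,0.3],"turn":0,"gripper":1},{"translation":[0,0,0.3],"turn":0,"gripper":1},{"translation":[0,0,0.3],"turn":0,"gripper":1},{"translation":[0,0,0.3],"turn":0,"gripper":1},{"translation":[0,0,0.3],"turn":0,"gripper":1},{"translation":[0,0,0.3],"turn":0,"gripper":1},{"translation":[0,0,0.3],"turn":0,"gripper":1},{"translation":[0,0,0.3],"turn":0,"gripper":1},{"translation":[0,0,0.3],"turn":0,"gripper":1}]'
python3 -c "
from h import *
go((.445,.288,.040),-4.3)
c=cam('scene');a=cv2.resize(c['img'][200:340,440:600],None,fx=4,fy=4)
cv2.imwrite('pics/s5.png',a)"
```

```text
clock: 8.8
eef_pos: [0.4431, 0.2828, 0.0357]
tool_rot: [0.038, 1.604, -0.052]
force: [-7.8, 0.1, 5.5]
gripper_width: -0.0003
t8.80 pos [0.4431 0.2828 0.0357] tilt [-0.034 -0.008 -0.999] yaw-3.3 F [-7.8  0.1  5.5] w-0.000
tool delta cm [-0.44  0.53  0.15] turn 0.018
```

View pics/s5.png

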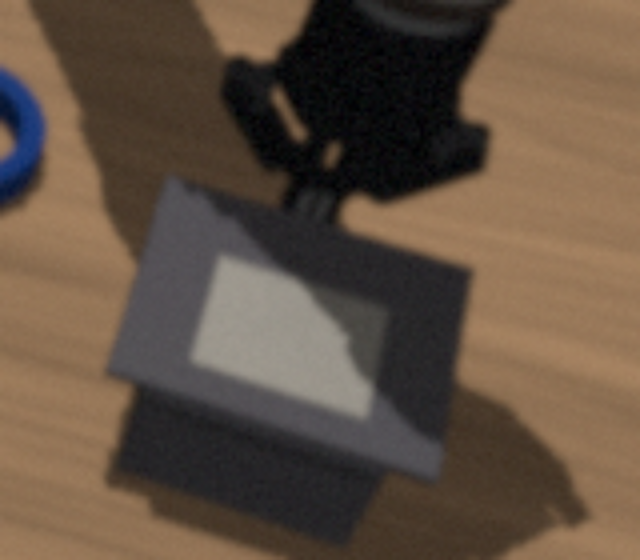

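```bash
python3 -m jog '[{"translation":[-0.3,0,0.4],"turn":0,"gripper":1},{"translation":[-0.4,0,0.4],"turn":0,"gripper":1},{"translation":[-0.4,0,0.4],"turn":0,"gripper":1},{"translation":[-0.4,0,0.4],"turn":0,"gripper":1},{"translation":[-0.4,0,0.4],"turn":0,"gripper":1},{"translation":[-0.4,0,0.4],"turn":0,"gripper":1},{"translation":[-0.4,0,0.4],"turn":0,"gripper":1},{"translation":[-0.4,0,0.4],"turn":0,"gripper":1},{"translation":[-0.4,0,0.4],"turn":0,"gripper":1},{"translation":[-0.4,0,0.4],"turn":0,"gripper":1}]'
python3 -c "
from h import *
go((.445,.288,.040),-4.3)
c=cam('scene');a=cv2.resize(c['img'][200:340,440:600],None,fx=4,fy=4)
cv2.imwrite('pics/s6.png',a)"
```

```text
clock: 10.1
eef_pos: [0.444, 0.2818, 0.0629]
tool_rot: [0.007, 1.67, -0.053]
force: [-8.3, 0.5, -0.3]
gripper_width: 0.0002
t10.10 pos [0.444  0.2818 0.0629] tilt [-0.1   -0.026 -0.995] yaw-2.3 F [-8.3  0.5 -0.3] w0.000
tool delta cm [2.26 0.7  0.3 ] turn 0.036
```

View pics/s6.png

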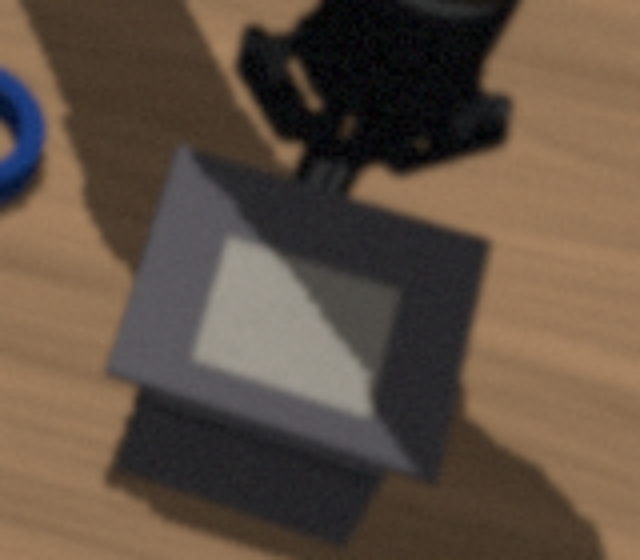

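```bash
python3 -m jog '[{"translation":[0,0,-1],"turn":0,"gripper":1},{"translation":[0.5,0,-0.2],"turn":0,"gripper":1},{"translation":[0,0,1.5],"turn":0,"gripper":1},{"translation":[0,0,1.2],"turn":0,"gripper":1},{"translation":[-0.8,0,0.3],"turn":0,"gripper":1},{"translation":[-1,0,0.2],"turn":0,"gripper":1},{"translation":[-1,0,0.2],"turn":0,"gripper":1},{"translation":[-1,0,0.2],"turn":0,"gripper":1},{"translation":[-1,0,0.2],"turn":0,"gripper":1},{"translation":[-1,0,0.2],"turn":0,"gripper":1}]'
python3 -c "
from h import *
go((.445,.288,.040),-4.3)
c=cam('scene');a=cv2.resize(c['img'][160:340,420:620],None,fx=3.5,fy=3)
cv2.imwrite('pics/s7.png',a)"
```

```text
clock: 11.4
eef_pos: [0.4609, 0.2811, 0.1098]
tool_rot: [-0.006, 1.707, -0.058]
force: [-1.7, -0.4, -0.0]
gripper_width: 0.0
t11.40 pos [0.4609 0.2811 0.1098] tilt [-0.137 -0.038 -0.99 ] yaw-2.0 F [-1.7 -0.4 -0. ] w0.000
tool delta cm [ 7.1   0.93 -0.65] turn 0.04
```

View pics/s7.png

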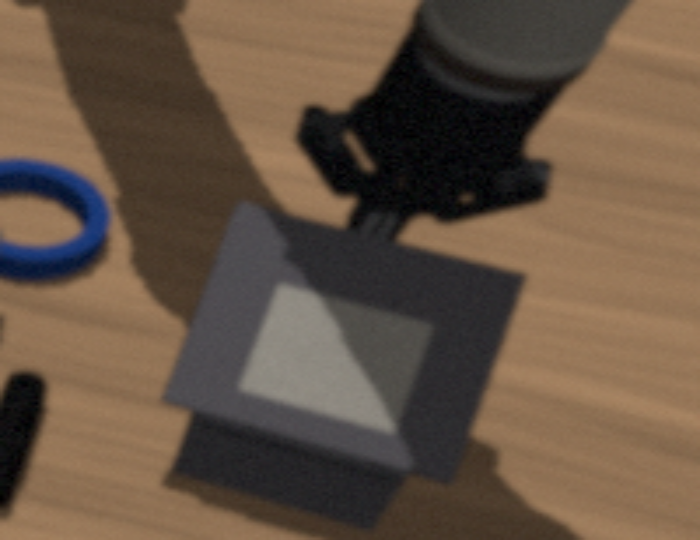

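```bash
cat >> h.py <<'E'
def corner(L,th,side,top=True,r=.135):
    l,h=map(np.array,LIDS[L]);u=(l-h)/np.linalg.norm(l-h);n=np.array([-u[1],u[0]])*-1 # left (+y) side
    if n[1]<0:n=-n
    t=.006 if top else 0
    p=h+u*(r*np.cos(th)-t*np.sin(th))+n*.075*side
    return np.array([p[0],p[1],.0655+r*np.sin(th)+t*np.cos(th)])
E
python3 -c "
from h import *
c=cam('scene')
for d in(0,11,15,20,25,30,35,40):print(d,proj(c,corner('A',np.radians(d),1)).round(1),proj(c,corner('A',np.radians(d),-1)).round(1),corner('A',np.radians(d),0,False).round(3))
s,R=st();print([ (s['eef_pos']+R@np.array([-.018,0,z])).round(4) for z in(-.011,.011)])
"
```

```text
0 [558.1 265.7] [481.3 242. ] [0.454 0.286 0.066]
11 [562.6 258.6] [484.  234.6] [0.457 0.286 0.091]
15 [564.2 256.4] [484.8 232.3] [0.459 0.286 0.1  ]
20 [566.1 254.1] [485.7 229.9] [0.462 0.285 0.112]
25 [567.8 252.2] [486.6 227.8] [0.467 0.285 0.123]
30 [569.5 250.8] [487.2 226.1] [0.472 0.285 0.133]
35 [571.1 249.8] [487.7 224.9] [0.479 0.284 0.143]
40 [572.5 249.4] [488.1 224.2] [0.486 0.284 0.152]
[array([0.4532, 0.2825, 0.1298]), array([0.4749, 0.2817, 0.1269])]
```

```bash
python3 -m jog '[{"translation":[0.3,0,1],"turn":0,"gripper":1},{"translation":[-1.4,0,1],"turn":0,"gripper":1},{"translation":[-1.4,0,1],"turn":0,"gripper":1},{"translation":[-1.4,0,1],"turn":0,"gripper":1},{"translation":[-1.4,0,1],"turn":0,"gripper":1},{"translation":[-1.4,0,1],"turn":0,"gripper":1},{"translation":[-0.2,0,1.1],"turn":0,"gripper":1},{"translation":[-0.1,0,1.1],"turn":0,"gripper":1},{"translation":[-0.1,0,1.1],"turn":0,"gripper":1},{"translation":[-0.1,0,1.1],"turn":0,"gripper":1}]'
python3 -c "
from h import *
go((.445,.288,.040),-4.3)
s,R=st();print([ (s['eef_pos']+R@np.array([-.018,0,z])).round(4) for z in(-.011,.011)])
c=cam('scene');a=cv2.resize(c['img'][130:340,420:640],None,fx=3,fy=2.6)
cv2.imwrite('pics/s8.png',a)"
```

```text
clock: 12.75
eef_pos: [0.5608, 0.2801, 0.1627]
tool_rot: [-0.023, 1.74, -0.062]
force: [-0.1, -1.2, 0.4]
gripper_width: -0.0001
t12.75 pos [0.5608 0.2801 0.1627] tilt [-0.17  -0.051 -0.984] yaw-1.7 F [-0.1 -1.2  0.4] w-0.000
tool delta cm [14.    1.23 -9.37] turn 0.046
[array([0.553 , 0.2813, 0.1822]), array([0.5747, 0.2807, 0.1785])]
```

View pics/s8.png

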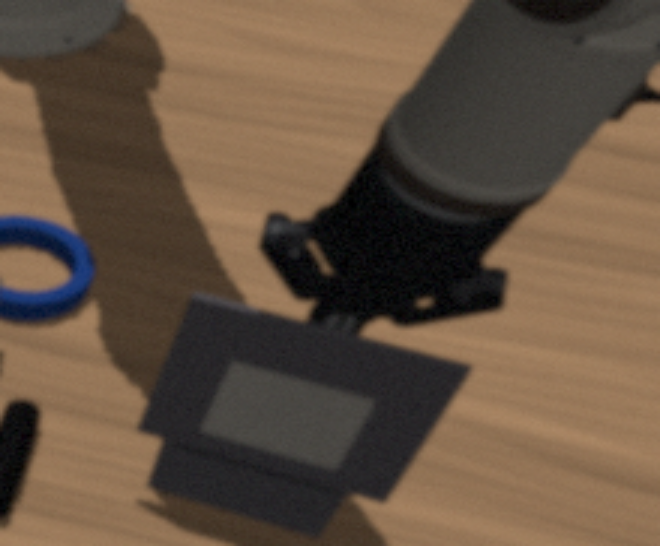

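```bash
python3 -m jog '[{"translation":[-0.1,0,0.9],"turn":0,"gripper":1},{"translation":[-0.1,0,0.9],"turn":0,"gripper":1},{"translation":[-0.1,0,0.8],"turn":0,"gripper":1},{"translation":[0,0,-2],"turn":0,"gripper":1},{"translation":[-1,0,-2],"turn":0,"gripper":1},{"translation":[-1,-5,-1],"turn":0,"gripper":1},{"translation":[0,-5,0],"turn":0,"gripper":1},{"translation":[0,-5,0],"turn":0,"gripper":1},{"translation":[0,-5,0],"turn":0,"gripper":1},{"translation":[0,-5,0],"turn":0,"gripper":1}]'
python3 -c "
from h import *
go((.67,.01,.15),3.7)
s,R=st();print(s['q'].round(2))
c=cam('scene');a=cv2.resize(c['img'][130:340,300:640],None,fx=2.3,fy=2.3)
cv2.imwrite('pics/s9.png',a)"
```

```text
clock: 14.05
eef_pos: [0.5395, 0.0326, 0.2074]
tool_rot: [-0.029, 1.73, -0.051]
force: [-0.1, 0.1, 0.1]
gripper_width: 0.0002
t14.05 pos [0.5395 0.0326 0.2074] tilt [-0.16  -0.048 -0.986] yaw-1.0 F [-0.1  0.1  0.1] w0.000
tool delta cm [ 3.68 -1.84 13.83] turn -0.083
[ 0.11  0.41 -0.31  1.7   0.15  1.22  1.31]
```

View pics/s9.png

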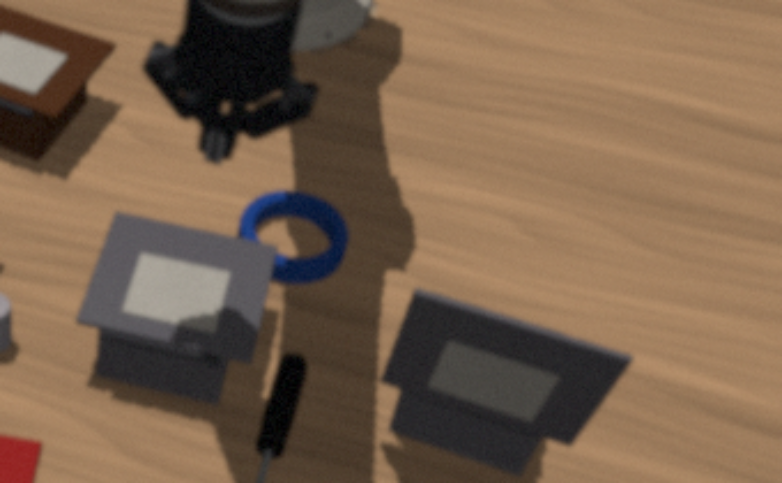

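```bash
python3 -c "
from h import *
c=cam('scene')
for d in(70,80,85,90,95,100):print(d,proj(c,corner('A',np.radians(d),1)).round(1),proj(c,corner('A',np.radians(d),-1)).round(1))
"
```

```text
70 [577.2 259. ] [486.4 231.5]
80 [577.  266.8] [484.3 238.4]
85 [576.5 271.6] [483.  242.7]
90 [575.8 276.9] [481.5 247.5]
95 [574.8 282.7] [479.8 252.7]
100 [573.5 288.9] [477.9 258.4]
```

```bash
python3 -m jog '[{"translation":[0,-0.6,4.3],"turn":-0.08,"gripper":1},{"translation":[0,-0.6,4.3],"turn":0,"gripper":1},{"translation":[0,-0.5,4.3],"turn":0,"gripper":1},{"translation":[0,0,4.3],"turn":0,"gripper":1},{"translation":[3.8,0,0],"turn":0,"gripper":1},{"translation":[3.8,0,0],"turn":0,"gripper":1},{"translation":[3.8,0,0],"turn":0,"gripper":1},{"translation":[3.6,0,0],"turn":0,"gripper":1},{"translation":[0,0,-0.5],"turn":0,"gripper":1},{"translation":[0,0,-0.5],"turn":0,"gripper":1}]'
python3 -c "
from h import *
go((.64,.01,.027),3.7)
c=cam('scene');a=cv2.resize(c['img'][180:340,300:460],None,fx=3.6,fy=3.6)
cv2.imwrite('pics/s10.png',a)"
```

```text
clock: 15.4
eef_pos: [0.6876, 0.0123, 0.0418]
tool_rot: [-0.082, 1.713, 0.012]
force: [0.9, 0.3, -0.3]
gripper_width: 0.0
t15.40 pos [0.6876 0.0123 0.0418] tilt [-0.141 -0.048 -0.989] yaw3.2 F [ 0.9  0.3 -0.3] w0.000
tool delta cm [ 2.14  0.12 -4.5 ] turn -0.008
```

View pics/s10.png

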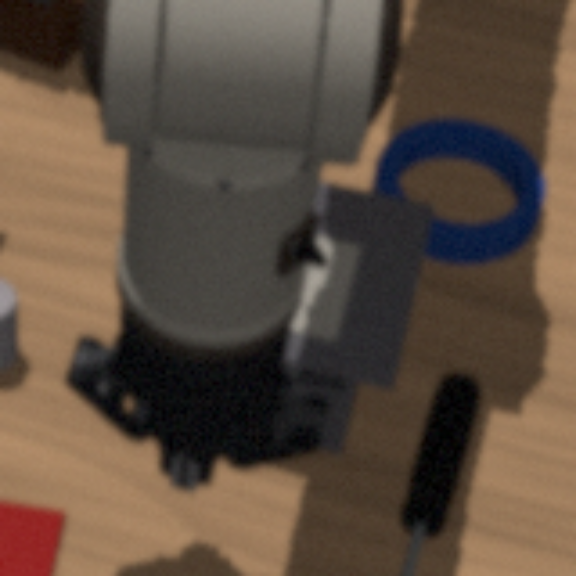

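```bash
python3 -m jog '[{"translation":[1.6,0,-0.8],"turn":0,"gripper":1},{"translation":[0,0,-1.8],"turn":0,"gripper":1},{"translation":[0,0,-1.6],"turn":0,"gripper":1},{"translation":[0,0,-1.0],"turn":0,"gripper":1},{"translation":[0,0,-0.8],"turn":0,"gripper":1},{"translation":[0,0,-0.7],"turn":0,"gripper":1},{"translation":[0,0,-0.7],"turn":0,"gripper":1},{"translation":[0,0,-0.7],"turn":0,"gripper":1},{"translation":[0,0,-0.7],"turn":0,"gripper":1},{"translation":[0,0,-0.7],"turn":0,"gripper":1}]'
python3 -c "
from h import *
go((.64,.01,.027),3.7)"
```

```text
clock: 16.7
eef_pos: [0.625, 0.0086, 0.0464]
tool_rot: [-0.076, 1.633, 0.017]
force: [14.5, 0.8, -11.4]
gripper_width: 0.0001
t16.70 pos [0.625  0.0086 0.0464] tilt [-0.062 -0.039 -0.997] yaw3.3 F [ 14.5   0.8 -11.4] w0.000
tool delta cm [1.83 0.12 1.62] turn -0.007
```

```bash
python3 -m jog '[{"translation":[0,0,0.6],"turn":0,"gripper":1},{"translation":[2.0,0,0],"turn":0,"gripper":1},{"translation":[0.3,0,-1.0],"turn":0,"gripper":1},{"translation":[0.3,0,-1.0],"turn":0,"gripper":1},{"translation":[0.3,0,-1.0],"turn":0,"gripper":1},{"translation":[0.3,0,-1.0],"turn":0,"gripper":1},{"translation":[0.3,0,-1.0],"turn":0,"gripper":1},{"translation":[0.3,0,-1.0],"turn":0,"gripper":1},{"translation":[0.3,0,-1.0],"turn":0,"gripper":1},{"translation":[0.3,0,-1.0],"turn":0,"gripper":1}]'
python3 -c "
from h import *
go((.64,.01,.027),3.7)"
```

```text
clock: 17.95
eef_pos: [0.6305, 0.0084, 0.025]
tool_rot: [-0.063, 1.472, 0.029]
force: [20.6, -0.2, 0.2]
gripper_width: 0.0001
t17.95 pos [0.6305 0.0084 0.025 ] tilt [ 0.099 -0.019 -0.995] yaw3.5 F [20.6 -0.2  0.2] w0.000
tool delta cm [-0.11  0.09  0.97] turn -0.004
```

```bash
python3 -m jog '[{"translation":[-0.2,0,-1.0],"turn":0,"gripper":1},{"translation":[0,0,-1.0],"turn":0,"gripper":1},{"translation":[0,0,-1.0],"turn":0,"gripper":1},{"translation":[0,0,-1.0],"turn":0,"gripper":1},{"translation":[0,0,2],"turn":0,"gripper":1},{"translation":[-5,0,1],"turn":0,"gripper":1},{"translation":[-5,0,0],"turn":0,"gripper":1},{"translation":[-2,0,-4],"turn":0,"gripper":1},{"translation":[0,0,-5],"turn":0,"gripper":1},{"translation":[0,0,-5],"turn":0,"gripper":1}]'
python3 -c "
from h import *
go((.42,.01,.04),3.7)
s,R=st();print(R.round(2))"
```

```text
clock: 19.2
eef_pos: [0.4945, 0.0034, 0.1298]
tool_rot: [-0.054, 1.402, 0.038]
force: [0.5, 0.2, -0.5]
gripper_width: -0.0001
t19.20 pos [0.4945 0.0034 0.1298] tilt [ 0.167 -0.005 -0.986] yaw3.5 F [ 0.5  0.2 -0.5] w-0.000
tool delta cm [ 7.61  1.23 -8.79] turn -0.004
[[ 0.17 -0.06  0.98]
 [-0.01  1.    0.06]
 [-0.99 -0.02  0.17]]
```

```bash
python3 -m jog '[{"translation":[0,0.1,-4],"turn":0,"gripper":1},{"translation":[1.5,0,-4],"turn":0,"gripper":1},{"translation":[3.5,0,0],"turn":0,"gripper":1},{"translation":[3.2,0,0],"turn":0,"gripper":1},{"translation":[0.2,0,1.2],"turn":0,"gripper":1},{"translation":[0.2,0,1.2],"turn":0,"gripper":1},{"translation":[0,0,0.7],"turn":0,"gripper":1},{"translation":[-0.2,0,0.5],"turn":0,"gripper":1},{"translation":[-0.3,0,0.5],"turn":0,"gripper":1},{"translation":[-0.4,0,0.5],"turn":0,"gripper":1}]'
python3 -c "
from h import *
go((.46,.01,.04),3.7)
c=cam('scene');a=cv2.resize(c['img'][180:340,300:460],None,fx=3.6,fy=3.6)
cv2.imwrite('pics/s11.png',a)"
```

```text
clock: 20.45
eef_pos: [0.4608, -0.0003, 0.0447]
tool_rot: [-0.055, 1.414, 0.035]
force: [0.6, 0.7, 0.7]
gripper_width: 0.0006
t20.45 pos [ 4.608e-01 -3.000e-04  4.470e-02] tilt [ 0.156 -0.008 -0.988] yaw3.4 F [0.6 0.7 0.7] w0.001
tool delta cm [ 0.44  1.04 -0.1 ] turn -0.005
```

View pics/s11.png

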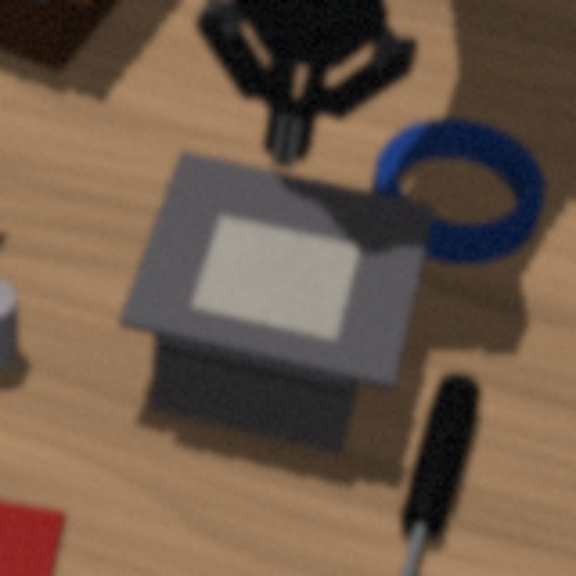

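```bash
python3 -m jog '[{"translation":[1.1,0,-0.3],"turn":0,"gripper":1},{"translation":[0.1,0,0.6],"turn":0,"gripper":1},{"translation":[0.1,0,0.6],"turn":0,"gripper":1},{"translation":[-0.2,0,0.5],"turn":0,"gripper":1},{"translation":[-0.4,0,0.4],"turn":0,"gripper":1},{"translation":[-0.4,0,0.4],"turn":0,"gripper":1},{"translation":[-0.4,0,0.4],"turn":0,"gripper":1},{"translation":[-0.4,0,0.4],"turn":0,"gripper":1},{"translation":[-0.4,0,0.4],"turn":0,"gripper":1},{"translation":[-0.4,0,0.4],"turn":0,"gripper":1}]'
python3 -c "
from h import *
go((.46,.01,.04),3.7)
s,R=st();print([ (s['eef_pos']+R@np.array([-.018,0,z])).round(4) for z in(-.011,.011)])
c=cam('scene');a=cv2.resize(c['img'][180:340,300:460],None,fx=3.6,fy=3.6)
cv2.imwrite('pics/s12.png',a)
for d in(0,5,10,15,20,25,30):print(d,proj(c,corner('B',np.radians(d),1)).round(1),proj(c,corner('B',np.radians(d),-1)).round(1),corner('B',np.radians(d),0,False).round(3))"
```

```text
clock: 21.75
eef_pos: [0.475, 0.0001, 0.0542]
tool_rot: [-0.059, 1.46, 0.031]
force: [-5.7, 0.0, -0.6]
gripper_width: 0.0001
t21.75 pos [4.75e-01 1.00e-04 5.42e-02] tilt [ 0.111 -0.014 -0.994] yaw3.4 F [-5.7  0.  -0.6] w0.000
tool delta cm [ 1.23  1.11 -1.59] turn -0.005
[array([ 4.621e-01, -3.000e-04,  7.090e-02]), array([0.4839, 0.001 , 0.0733])]
0 [420.7 235.3] [350.  220.4] [0.478 0.017 0.066]
5 [421.5 231.7] [350.1 216.8] [0.478 0.017 0.077]
10 [422.2 228.5] [350.1 213.5] [0.48  0.017 0.089]
15 [422.9 225.6] [350.  210.6] [0.482 0.017 0.1  ]
20 [423.4 223.2] [349.8 208. ] [0.486 0.017 0.112]
25 [423.9 221.1] [349.4 205.9] [0.49  0.018 0.123]
30 [424.2 219.5] [348.9 204.1] [0.496 0.018 0.133]
```

View pics/s12.png

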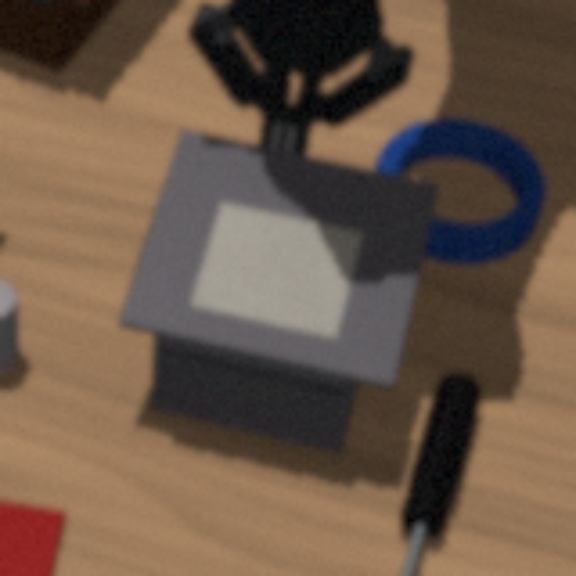

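```bash
python3 -m jog '[{"translation":[0,0,-0.9],"turn":0,"gripper":1},{"translation":[0.7,0,-0.2],"turn":0,"gripper":1},{"translation":[0.1,0,1.5],"turn":0,"gripper":1},{"translation":[0.1,0,1.2],"turn":0,"gripper":1},{"translation":[-0.8,0,0.3],"turn":0,"gripper":1},{"translation":[-1.2,0,0.4],"turn":0,"gripper":1},{"translation":[-1.2,0,0.4],"turn":0,"gripper":1},{"translation":[-1.2,0,0.4],"turn":0,"gripper":1},{"translation":[-1.2,0,0.4],"turn":0,"gripper":1},{"translation":[-1.2,0,0.4],"turn":0,"gripper":1}]'
python3 -c "
from h import *
go((.46,.01,.04),3.7)
s,R=st();print([ (s['eef_pos']+R@np.array([-.018,0,z])).round(4) for z in(-.011,.011)])
c=cam('scene');a=cv2.resize(c['img'][180:340,300:460],None,fx=3.6,fy=3.6)
cv2.imwrite('pics/s13.png',a)
for d in(30,35,40,45,50):print(d,proj(c,corner('B',np.radians(d),1)).round(1),proj(c,corner('B',np.radians(d),-1)).round(1),corner('B',np.radians(d),0,False).round(3))"
```

```text
clock: 23.05
eef_pos: [0.4936, 0.0021, 0.1137]
tool_rot: [-0.062, 1.497, 0.028]
force: [-1.7, -0.3, -0.7]
gripper_width: -0.0001
t23.05 pos [0.4936 0.0021 0.1137] tilt [ 0.074 -0.02  -0.997] yaw3.4 F [-1.7 -0.3 -0.7] w-0.000
tool delta cm [ 7.08  1.16 -3.84] turn -0.006
[array([0.4814, 0.0018, 0.1308]), array([0.5033, 0.0031, 0.1324])]
30 [424.2 219.5] [348.9 204.1] [0.496 0.018 0.133]
35 [424.5 218.4] [348.3 202.9] [0.502 0.018 0.143]
40 [424.6 217.8] [347.5 202.1] [0.509 0.019 0.152]
45 [424.7 217.7] [346.6 201.8] [0.517 0.019 0.161]
50 [424.6 218.1] [345.6 202.1] [0.526 0.02  0.169]
```

View pics/s13.png

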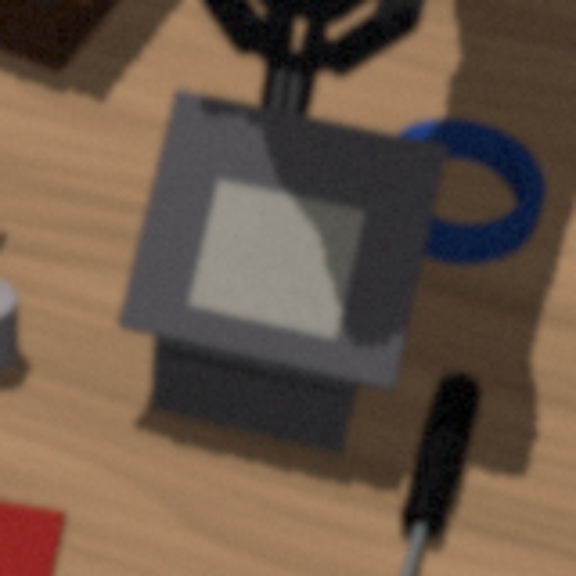

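```bash
python3 -m jog '[{"translation":[0.3,0,1.0],"turn":0,"gripper":1},{"translation":[-1.1,0,1.2],"turn":0,"gripper":1},{"translation":[-1.1,0,1.2],"turn":0,"gripper":1},{"translation":[-1.0,0,1.2],"turn":0,"gripper":1},{"translation":[-0.9,0,1.2],"turn":0,"gripper":1},{"translation":[-0.7,0,1.2],"turn":0,"gripper":1},{"translation":[0,0,1.2],"turn":0,"gripper":1},{"translation":[0.1,0,1.2],"turn":0,"gripper":1},{"translation":[0.1,0,1.2],"turn":0,"gripper":1},{"translation":[0.1,0,1.2],"turn":0,"gripper":1}]'
python3 -c "
from h import *
go((.46,.01,.04),3.7)
s,R=st();print([ (s['eef_pos']+R@np.array([-.018,0,z])).round(4) for z in(-.011,.011)])
c=cam('scene');a=cv2.resize(c['img'][150:340,280:480],None,fx=3,fy=3)
cv2.imwrite('pics/s14.png',a)
for d in(70,80,85,90,95,100):print(d,proj(c,corner('B',np.radians(d),1)).round(1),proj(c,corner('B',np.radians(d),-1)).round(1),corner('B',np.radians(d),0,False).round(3))"
```

```text
clock: 24.35
eef_pos: [0.6131, 0.0101, 0.1684]
tool_rot: [-0.063, 1.5, 0.027]
force: [-0.7, 0.2, -0.2]
gripper_width: 0.0001
t24.35 pos [0.6131 0.0101 0.1684] tilt [ 0.071 -0.021 -0.997] yaw3.4 F [-0.7  0.2 -0.2] w0.000
tool delta cm [ 11.72   1.18 -16.14] turn -0.006
[array([0.6008, 0.0099, 0.1856]), array([0.6228, 0.0111, 0.1872])]
70 [423.  225.6] [340.3 208.6] [0.566 0.023 0.192]
80 [421.4 232.9] [337.1 215.2] [0.589 0.024 0.198]
85 [420.4 237.3] [335.4 219.3] [0.601 0.025 0.2  ]
90 [419.3 242.2] [333.6 223.9] [0.612 0.026 0.2  ]
95 [418.1 247.6] [331.8 229. ] [0.624 0.026 0.2  ]
100 [416.9 253.5] [329.9 234.6] [0.636 0.027 0.198]
```

View pics/s14.png

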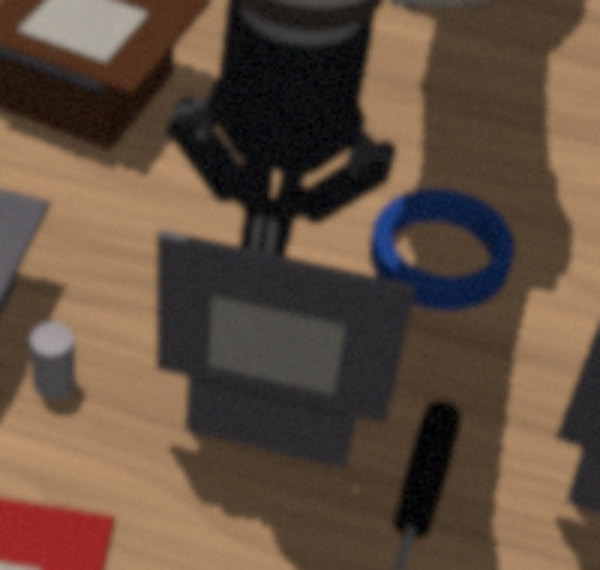

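```bash
python3 -m jog '[{"translation":[0.1,0,0.9],"turn":0,"gripper":1},{"translation":[0,0,-2],"turn":0,"gripper":1},{"translation":[0,0,-4],"turn":0,"gripper":1},{"translation":[0,-2,-4],"turn":0,"gripper":1},{"translation":[0,-5,-2],"turn":0,"gripper":1},{"translation":[0,-5,-1],"turn":0,"gripper":1},{"translation":[0,-5,0],"turn":0,"gripper":1},{"translation":[0,-5,0],"turn":0,"gripper":1},{"translation":[1,-4,0],"turn":0.02,"gripper":1},{"translation":[3,0,0],"turn":0,"gripper":1}]'
python3 -c "
from h import *
go((.48,-.244,.035),2.3)
s,R=st();print([ (s['eef_pos']+R@np.array([-.018,0,z])).round(4) for z in(-.011,.011)])
c=cam('scene');a=cv2.resize(c['img'][150:400,180:480],None,fx=2.4,fy=2.4)
cv2.imwrite('pics/s15.png',a)"
```

```text
clock: 25.65
eef_pos: [0.5181, -0.2664, 0.1275]
tool_rot: [-0.053, 1.485, 0.011]
force: [-0.1, 0.8, -0.2]
gripper_width: 0.0001
t25.65 pos [ 0.5181 -0.2664  0.1275] tilt [ 0.086 -0.025 -0.996] yaw2.4 F [-0.1  0.8 -0.2] w0.000
tool delta cm [ 8.83  2.65 -4.49] turn 0.002
[array([ 0.5056, -0.2664,  0.1445]), array([ 0.5275, -0.2655,  0.1464])]
```

View pics/s15.png

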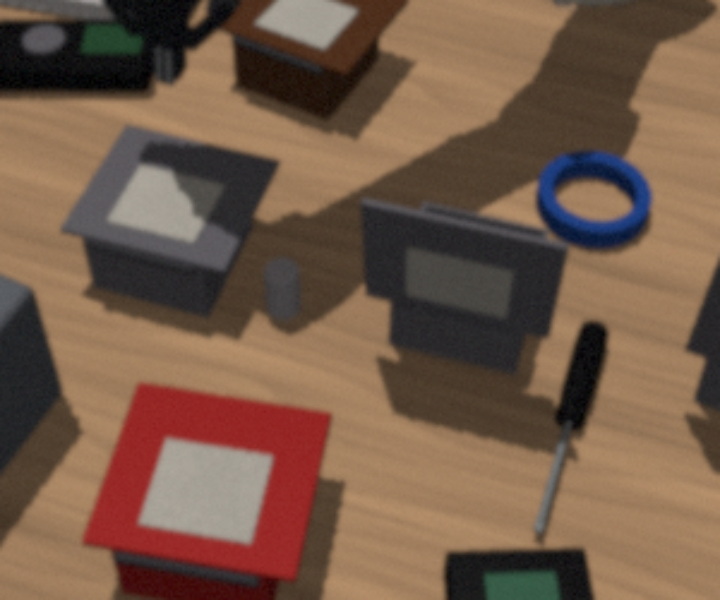

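```bash
python3 -m jog '[{"translation":[0,1,-4],"turn":0,"gripper":1},{"translation":[1,1,-3],"turn":0,"gripper":1},{"translation":[3.5,0,0],"turn":0,"gripper":1},{"translation":[3.6,0,0],"turn":0,"gripper":1},{"translation":[0.2,0,1.2],"turn":0,"gripper":1},{"translation":[0.2,0,1.2],"turn":0,"gripper":1},{"translation":[0.1,0,0.7],"turn":0,"gripper":1},{"translation":[0.1,0,0.5],"turn":0,"gripper":1},{"translation":[0,0,0.5],"turn":0,"gripper":1},{"translation":[0,0,0.5],"turn":0,"gripper":1}]'
python3 -c "
from h import *
go((.495,-.25,.037),2.3)
s,R=st();print([ (s['eef_pos']+R@np.array([-.018,0,z])).round(4) for z in(-.011,.011)])
"
```

```text
clock: 26.95
eef_pos: [0.5042, -0.2437, 0.0372]
tool_rot: [-0.056, 1.486, 0.019]
force: [-9.5, -1.3, 2.9]
gripper_width: 0.0001
t26.95 pos [ 0.5042 -0.2437  0.0372] tilt [ 0.085 -0.022 -0.996] yaw2.8 F [-9.5 -1.3  2.9] w0.000
tool delta cm [-0.04 -0.58 -0.95] turn 0.009
[array([ 0.4917, -0.2439,  0.0542]), array([ 0.5136, -0.2428,  0.0561])]
```

In contact with C's lip at −9.5 N, so lift by friction.

```bash
python3 -m jog '[{"translation":[-0.3,0,0.4],"turn":0,"gripper":1},{"translation":[-0.4,0,0.4],"turn":0,"gripper":1},{"translation":[-0.4,0,0.4],"turn":0,"gripper":1},{"translation":[-0.4,0,0.4],"turn":0,"gripper":1},{"translation":[-0.4,0,0.4],"turn":0,"gripper":1},{"translation":[-0.4,0,0.4],"turn":0,"gripper":1},{"translation":[-0.4,0,0.4],"turn":0,"gripper":1},{"translation":[-0.4,0,0.4],"turn":0,"gripper":1},{"translation":[-0.4,0,0.4],"turn":0,"gripper":1},{"translation":[-0.4,0,0.4],"turn":0,"gripper":1}]'
python3 -c "
from h import *
go((.495,-.25,.037),2.3)
s,R=st();print([ (s['eef_pos']+R@np.array([-.018,0,z])).round(4) for z in(-.011,.011)])
c=cam('scene');a=cv2.resize(c['img'][150:310,190:350],None,fx=3.6,fy=3.6)
cv2.imwrite('pics/s16.png',a)
for d in(0,5,10,15,20,25):print(d,proj(c,corner('C',np.radians(d),1)).round(1),proj(c,corner('C',np.radians(d),-1)).round(1),corner('C',np.radians(d),0,False).round(3))"
```

```text
clock: 28.2
eef_pos: [0.5054, -0.2432, 0.0665]
tool_rot: [-0.036, 1.552, 0.017]
force: [-4.6, -0.6, 0.1]
gripper_width: -0.0002
t28.20 pos [ 0.5054 -0.2432  0.0665] tilt [ 0.019 -0.012 -1.   ] yaw2.0 F [-4.6 -0.6  0.1] w-0.000
tool delta cm [ 2.94 -0.61 -1.11] turn -0.006
[array([ 0.494 , -0.2433,  0.0843]), array([ 0.516 , -0.2426,  0.0847])]
0 [296.6 215.6] [232.4 200.5] [ 0.511 -0.244  0.066]
5 [296.3 212. ] [231.5 196.9] [ 0.512 -0.244  0.077]
10 [295.8 208.7] [230.4 193.6] [ 0.513 -0.244  0.089]
15 [295.1 205.7] [229.1 190.6] [ 0.516 -0.244  0.1  ]
20 [294.2 203.1] [227.6 187.9] [ 0.519 -0.244  0.112]
25 [293.2 200.9] [225.9 185.6] [ 0.524 -0.244  0.123]
```

View pics/s16.png

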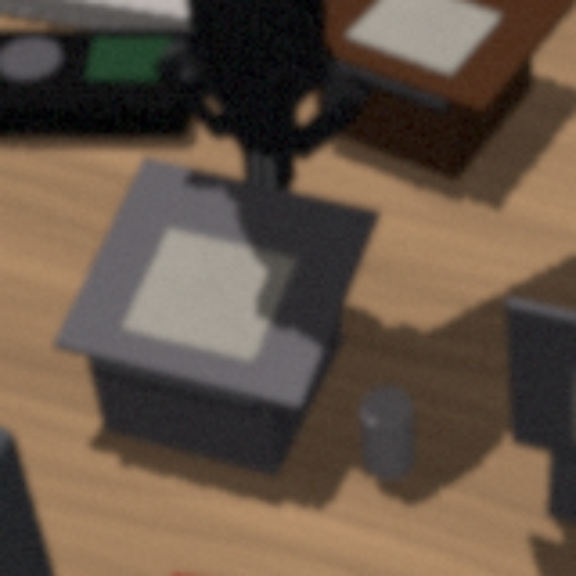

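```bash
python3 -m jog '[{"translation":[0,0,-0.9],"turn":0,"gripper":1},{"translation":[0.9,0,-0.3],"turn":0,"gripper":1},{"translation":[0.1,0,1.6],"turn":0,"gripper":1},{"translation":[0,0,1.3],"turn":0,"gripper":1},{"translation":[-0.8,0,0.3],"turn":0,"gripper":1},{"translation":[-1.2,0,0.4],"turn":0,"gripper":1},{"translation":[-1.2,0,0.4],"turn":0,"gripper":1},{"translation":[-1.2,0,0.4],"turn":0,"gripper":1},{"translation":[-1.2,0,0.4],"turn":0,"gripper":1},{"translation":[-1.0,0,0.5],"turn":0,"gripper":1}]'
python3 -c "
from h import *
go((.495,-.25,.037),2.3)
s,R=st();print([ (s['eef_pos']+R@np.array([-.018,0,z])).round(4) for z in(-.011,.011)])
c=cam('scene');a=cv2.resize(c['img'][150:310,190:350],None,fx=3.6,fy=3.6)
cv2.imwrite('pics/s17.png',a)
for d in(25,30,35,40,45):print(d,proj(c,corner('C',np.radians(d),1)).round(1),proj(c,corner('C',np.radians(d),-1)).round(1),corner('C',np.radians(d),0,False).round(3))"
```

```text
clock: 29.5
eef_pos: [0.5279, -0.2421, 0.1167]
tool_rot: [-0.025, 1.598, 0.018]
force: [-0.5, -0.0, -1.2]
gripper_width: -0.0001
t29.50 pos [ 0.5279 -0.2421  0.1167] tilt [-0.028 -0.005 -1.   ] yaw1.6 F [-0.5 -0.  -1.2] w-0.000
tool delta cm [ 8.06 -0.67 -3.09] turn -0.013
[array([ 0.5174, -0.2423,  0.135 ]), array([ 0.5394, -0.2417,  0.1344])]
25 [293.2 200.9] [225.9 185.6] [ 0.524 -0.244  0.123]
30 [292.  199.2] [224.  183.7] [ 0.529 -0.243  0.133]
35 [290.7 197.8] [222.  182.3] [ 0.535 -0.243  0.143]
40 [289.1 197. ] [219.7 181.3] [ 0.543 -0.243  0.152]
45 [287.4 196.6] [217.3 180.7] [ 0.551 -0.243  0.161]
```

View pics/s17.png

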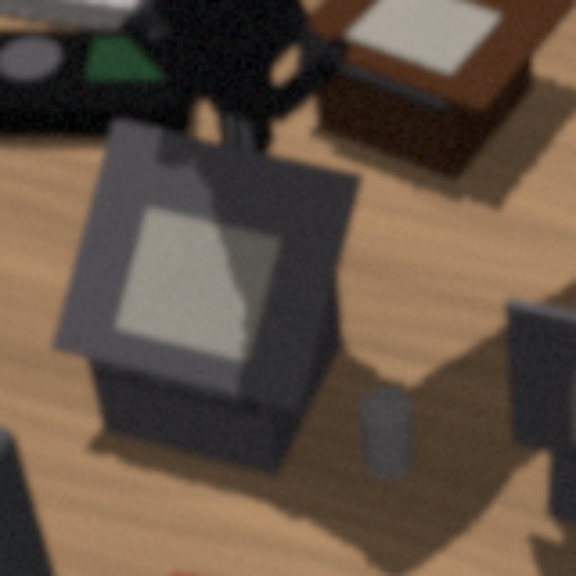

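```bash
python3 -m jog '[{"translation":[0.2,0,1.0],"turn":0,"gripper":1},{"translation":[-1.1,0,1.2],"turn":0,"gripper":1},{"translation":[-1.1,0,1.2],"turn":0,"gripper":1},{"translation":[-1.1,0,1.2],"turn":0,"gripper":1},{"translation":[-1.0,0,1.2],"turn":0,"gripper":1},{"translation":[-0.8,0,1.2],"turn":0,"gripper":1},{"translation":[-0.1,0,1.2],"turn":0,"gripper":1},{"translation":[-0.1,0,1.2],"turn":0,"gripper":1},{"translation":[-0.1,0,1.2],"turn":0,"gripper":1},{"translation":[-0.1,0,1.2],"turn":0,"gripper":1}]'
python3 -c "
from h import *
go((.495,-.25,.037),2.3)
s,R=st();print([ (s['eef_pos']+R@np.array([-.018,0,z])).round(4) for z in(-.011,.011)])
c=cam('scene');a=cv2.resize(c['img'][150:310,190:350],None,fx=3.6,fy=3.6)
cv2.imwrite('pics/s18.png',a)
for d in(80,85,90,95,100):print(d,proj(c,corner('C',np.radians(d),1)).round(1),proj(c,corner('C',np.radians(d),-1)).round(1),corner('C',np.radians(d),0,False).round(3))"
```

```text
clock: 30.8
eef_pos: [0.6417, -0.2387, 0.1665]
tool_rot: [-0.021, 1.622, 0.018]
force: [-0.4, 1.0, -0.7]
gripper_width: -0.0001
t30.80 pos [ 0.6417 -0.2387  0.1665] tilt [-0.051 -0.003 -0.999] yaw1.4 F [-0.4  1.  -0.7] w-0.000
tool delta cm [ 13.69  -0.75 -14.01] turn -0.016
[array([ 0.6316, -0.2389,  0.1851]), array([ 0.6536, -0.2384,  0.1839])]
80 [272.2 209.2] [197.1 191.7] [ 0.623 -0.24   0.198]
85 [269.7 213.2] [194.1 195.4] [ 0.634 -0.239  0.2  ]
90 [267.2 217.7] [191.1 199.5] [ 0.646 -0.239  0.2  ]
95 [264.8 222.6] [188.1 204.2] [ 0.658 -0.239  0.2  ]
100 [262.3 228. ] [185.3 209.2] [ 0.669 -0.238  0.198]
```

View pics/s18.png

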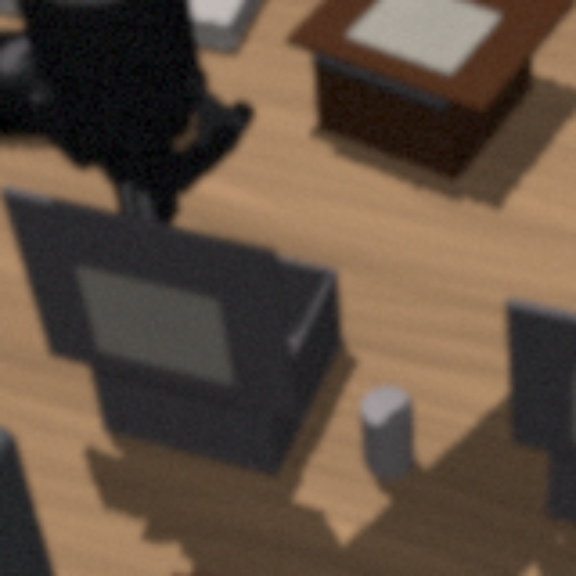

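```bash
python3 -m jog '[{"translation":[-0.1,0,0.9],"turn":0,"gripper":1},{"translation":[0,0,-2],"turn":0,"gripper":1},{"translation":[0,0,-4],"turn":0,"gripper":1},{"translation":[-1,0,-5],"turn":0,"gripper":1},{"translation":[-3,0,-5],"turn":0,"gripper":1},{"translation":[-4,0,-3],"turn":0,"gripper":1},{"translation":[-4,0,0],"turn":0,"gripper":1},{"translation":[0,5,0],"turn":0,"gripper":1},{"translation":[0,5,0],"turn":0,"gripper":1},{"translation":[0,3,0],"turn":0,"gripper":1}]'
python3 -c "
from h import *
go((.495,-.25,.037),2.3)
c=cam('scene');cv2.imwrite('pics/s19.png',c['img'])
c=cam('top');cv2.imwrite('pics/t19.png',cv2.resize(c['img'][185:305,110:430],None,fx=2.5,fy=2.5,interpolation=cv2.INTER_CUBIC))
cv2.imwrite('pics/w19.png',cam('wrist')['img'])
"
```

```text
clock: 32.1
eef_pos: [0.4651, -0.1127, 0.3005]
tool_rot: [-0.017, 1.612, 0.012]
force: [0.3, 0.6, 0.2]
gripper_width: -0.0001
t32.10 pos [ 0.4651 -0.1127  0.3005] tilt [-0.041 -0.004 -0.999] yaw1.0 F [0.3 0.6 0.2] w-0.000
tool delta cm [ 26.26 -13.7    3.81] turn -0.022
```

View pics/s19.png

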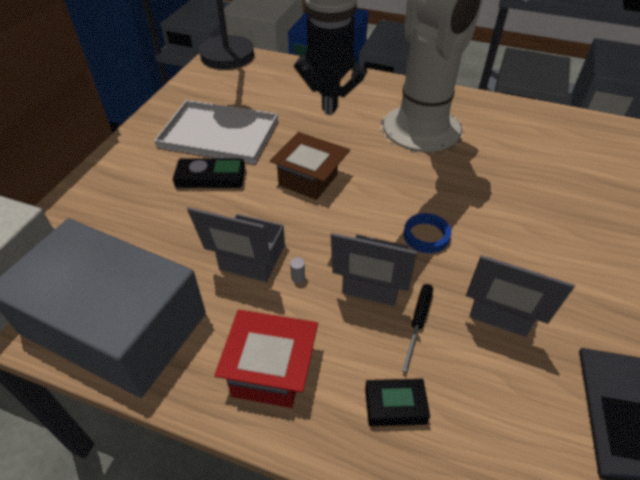

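View pics/t19.png

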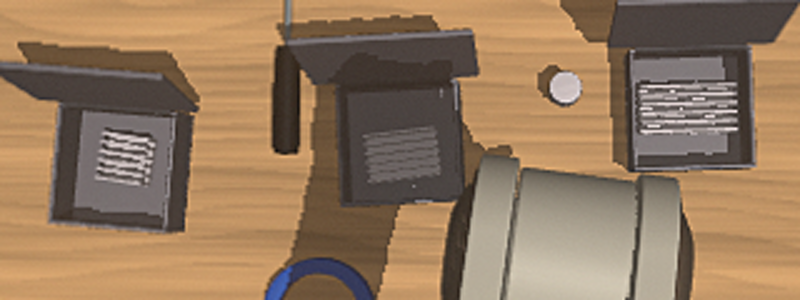

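View pics/w19.png

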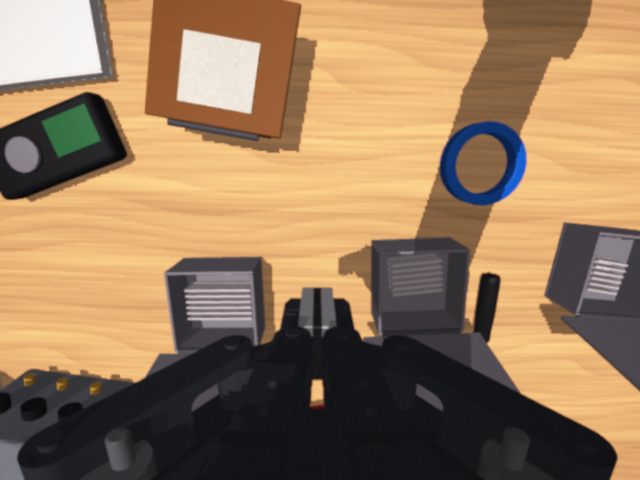

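Seen from above, C's fins span about 100 px, B's about 75 px and A's about 50 px, so C holds the 88 mm sink. C stays open, and A and B get shut.

```bash
python3 -m jog '[{"translation":[0,4.5,1],"turn":0,"gripper":1},{"translation":[0,4.5,1],"turn":0,"gripper":1},{"translation":[0,4.5,1],"turn":0,"gripper":1},{"translation":[0,0,5],"turn":0,"gripper":1},{"translation":[0,0,5],"turn":0,"gripper":1},{"translation":[0,0,5],"turn":0,"gripper":1},{"translation":[0,0,5],"turn":0,"gripper":1},{"translation":[4.5,0,0],"turn":0,"gripper":1},{"translation":[4.5,0,0],"turn":0,"gripper":1},{"translation":[4.5,0,0],"turn":0,"gripper":1}]'
python3 -c "
from h import *
go((.66,.02,.15),3.7)
s,R=st();print([ (s['eef_pos']+R@np.array([-.018,0,z])).round(4) for z in(-.011,.011)])
c=cam('scene');cv2.imwrite('pics/s20.png',cv2.resize(c['img'][150:350,270:470],None,fx=3,fy=3))
"
```

```text
clock: 33.5
eef_pos: [0.7062, 0.0105, 0.1549]
tool_rot: [-0.007, 1.596, -0.009]
force: [1.9, 0.3, -0.8]
gripper_width: 0.0002
t33.50 pos [0.7062 0.0105 0.1549] tilt [-0.025 -0.01  -1.   ] yaw-0.1 F [ 1.9  0.3 -0.8] w0.000
tool delta cm [ 0.6   0.95 -4.61] turn -0.066
[array([0.6957, 0.0107, 0.1732]), array([0.7177, 0.0107, 0.1726])]
```

View pics/s20.png

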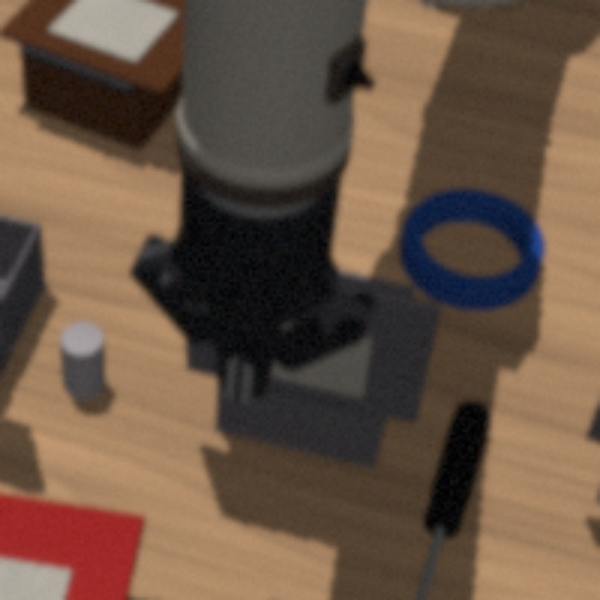

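```bash
python3 -m jog '[{"translation":[0,0.3,-2.2],"turn":0,"gripper":1},{"translation":[0,0.3,-2.2],"turn":0,"gripper":1},{"translation":[0,0.3,-2],"turn":0,"gripper":1},{"translation":[0,0,-1.3],"turn":0,"gripper":1},{"translation":[0,0,-1.3],"turn":0,"gripper":1},{"translation":[0,0,-1.3],"turn":0,"gripper":1},{"translation":[0,0,-1.3],"turn":0,"gripper":1},{"translation":[0,0,-1.3],"turn":0,"gripper":1},{"translation":[0.3,0,-1.3],"turn":0,"gripper":1},{"translation":[0.5,0,-1.3],"turn":0,"gripper":1}]'
python3 -c "
from h import *
go((.66,.02,.15),3.7)
s,R=st();print([ (s['eef_pos']+R@np.array([-.018,0,z])).round(4) for z in(-.011,.011)])
c=cam('scene');cv2.imwrite('pics/s21.png',cv2.resize(c['img'][150:350,270:470],None,fx=3,fy=3))
"
```

```text
clock: 34.8
eef_pos: [0.5435, 0.0119, 0.1443]
tool_rot: [-0.003, 1.606, -0.02]
force: [0.6, -1.1, -0.7]
gripper_width: -0.0001
t34.80 pos [0.5435 0.0119 0.1443] tilt [-0.036 -0.014 -0.999] yaw-0.6 F [ 0.6 -1.1 -0.7] w-0.000
tool delta cm [-1.    0.92 11.62] turn -0.075
[array([0.5331, 0.0123, 0.1626]), array([0.5551, 0.012 , 0.1619])]
```

View pics/s21.png

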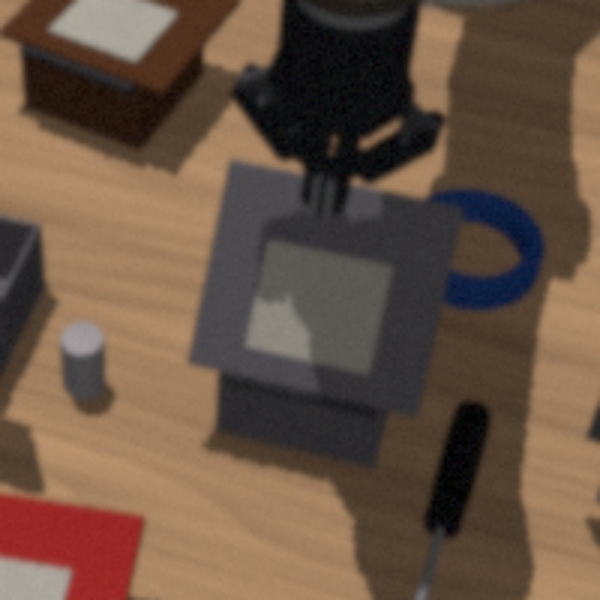

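```bash
python3 -m jog '[{"translation":[1.3,0,-0.7],"turn":0,"gripper":1},{"translation":[1.4,0,-0.7],"turn":0,"gripper":1},{"translation":[1.4,0,-0.7],"turn":0,"gripper":1},{"translation":[1.4,0,-0.6],"turn":0,"gripper":1},{"translation":[1.4,0,-0.4],"turn":0,"gripper":1},{"translation":[0.9,0,-0.2],"turn":0,"gripper":1},{"translation":[0.6,0,0],"turn":0,"gripper":1},{"translation":[0.5,0,0],"turn":0,"gripper":1},{"translation":[0.4,0,0],"turn":0,"gripper":1},{"translation":[0.4,0,0],"turn":0,"gripper":1}]'
python3 -c "
from h import *
go((.66,.02,.15),3.7)
s,R=st();print([ (s['eef_pos']+R@np.array([-.018,0,z])).round(4) for z in(-.011,.011)])
c=cam('scene');cv2.imwrite('pics/s22.png',cv2.resize(c['img'][150:350,270:470],None,fx=3,fy=3))
"
```

```text
clock: 36.1
eef_pos: [0.5014, 0.0108, 0.057]
tool_rot: [-0.012, 1.613, -0.027]
force: [-13.4, 0.2, 39.4]
gripper_width: -0.0002
t36.10 pos [0.5014 0.0108 0.057 ] tilt [-0.042 -0.024 -0.999] yaw-0.6 F [-13.4   0.2  39.4] w-0.000
tool delta cm [-9.99  0.83 15.44] turn -0.075
[array([0.4912, 0.0114, 0.0754]), array([0.5132, 0.0112, 0.0745])]
```

View pics/s22.png

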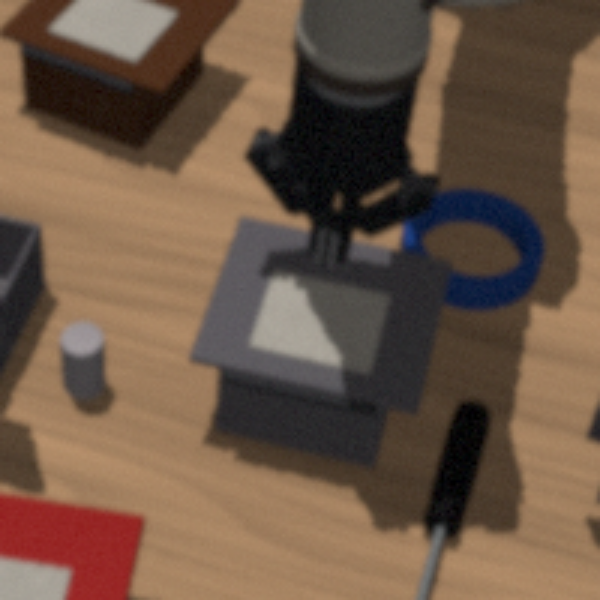

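```bash
python3 -m jog '[{"translation":[-5,0,0],"turn":0,"gripper":1},{"translation":[-5,0,0],"turn":0,"gripper":1},{"translation":[-5,0,0],"turn":0.06,"gripper":1},{"translation":[-4,0,2],"turn":0,"gripper":1},{"translation":[0,4.4,3.1],"turn":0,"gripper":1},{"translation":[0,4.4,3.1],"turn":0,"gripper":1},{"translation":[0,4.4,3.1],"turn":0,"gripper":1},{"translation":[0,4.4,3.1],"turn":0,"gripper":1},{"translation":[0,4.4,3.1],"turn":0,"gripper":1},{"translation":[0,4.4,3.1],"turn":0,"gripper":1}]'
python3 -c "
from h import *
go((.675,.28,.15),-4.3)
c=cam('scene');cv2.imwrite('pics/s23.png',cv2.resize(c['img'][130:350,270:640],None,fx=2,fy=2))
"
```

```text
clock: 37.4
eef_pos: [0.745, 0.2624, 0.2392]
tool_rot: [0.043, 1.602, -0.091]
force: [0.2, 0.7, 1.1]
gripper_width: -0.0
t37.40 pos [0.745  0.2624 0.2392] tilt [-0.034 -0.029 -0.999] yaw-4.9 F [0.2 0.7 1.1] w-0.000
tool delta cm [ 9.1   1.44 -6.84] turn -0.011
```

View pics/s23.png

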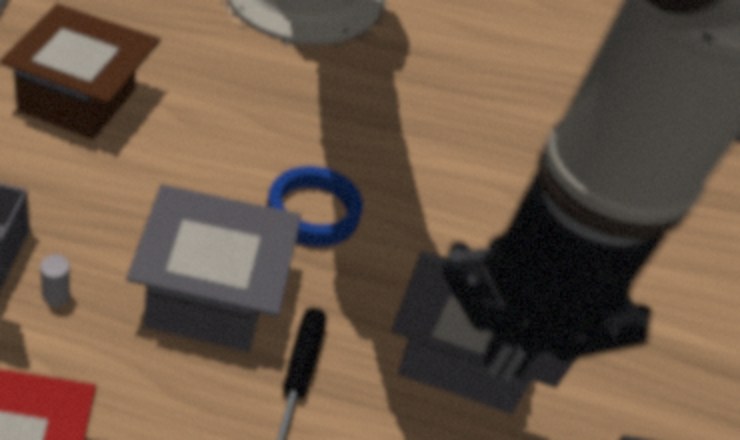

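```bash
python3 -m jog '[{"translation":[4,0.5,-1],"turn":0,"gripper":1},{"translation":[3.8,0.5,-2.5],"turn":0,"gripper":1},{"translation":[0.3,0,-3],"turn":0,"gripper":1},{"translation":[0,0,-2.5],"turn":0,"gripper":1},{"translation":[0,0,-2],"turn":0,"gripper":1},{"translation":[0,0,-1.5],"turn":0,"gripper":1},{"translation":[0,0,-1.5],"turn":0,"gripper":1},{"translation":[0,0,-1.5],"turn":0,"gripper":1},{"translation":[0.2,0,-1.4],"turn":0,"gripper":1},{"translation":[0.3,0,-1.4],"turn":0,"gripper":1}]'
python3 -c "
from h import *
go((.66,.28,.15),-4.3)
s,R=st();print([ (s['eef_pos']+R@np.array([-.018,0,z])).round(4) for z in(-.011,.011)])
c=cam('scene');cv2.imwrite('pics/s24.png',cv2.resize(c['img'][130:350,420:640],None,fx=2.7,fy=2.7))
"
```

```text
clock: 38.7
eef_pos: [0.5567, 0.296, 0.1438]
tool_rot: [0.042, 1.607, -0.083]
force: [1.4, 0.1, 0.1]
gripper_width: -0.0
t38.70 pos [0.5567 0.296  0.1438] tilt [-0.038 -0.024 -0.999] yaw-4.6 F [1.4 0.1 0.1] w-0.000
tool delta cm [-0.98 -0.8  10.39] turn -0.005
[array([0.5465, 0.2973, 0.1622]), array([0.5684, 0.2955, 0.1614])]
```

View pics/s24.png

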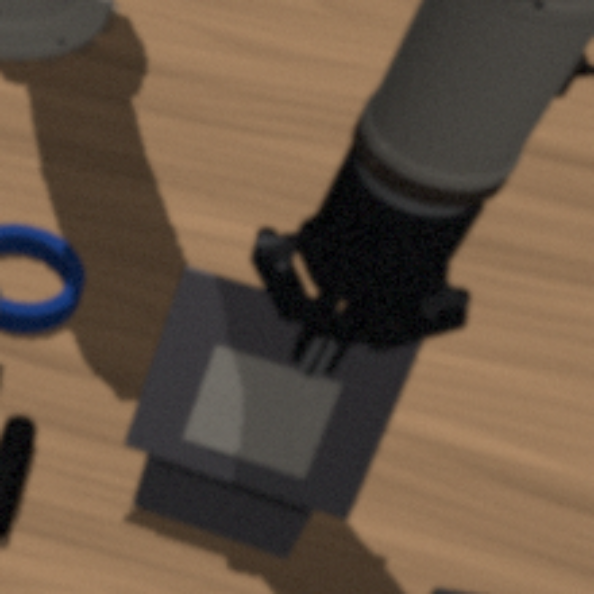

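```bash
python3 -m jog '[{"translation":[0.1,0,-1.4],"turn":0,"gripper":1},{"translation":[0.1,0,-1.4],"turn":0,"gripper":1},{"translation":[0.2,0,-1.4],"turn":0,"gripper":1},{"translation":[1.3,0,-0.7],"turn":0,"gripper":1},{"translation":[1.4,0,-0.7],"turn":0,"gripper":1},{"translation":[1.4,0,-0.6],"turn":0,"gripper":1},{"translation":[1.4,0,-0.6],"turn":0,"gripper":1},{"translation":[1.3,0,-0.4],"turn":0,"gripper":1},{"translation":[0.8,0,-0.2],"turn":0,"gripper":1},{"translation":[0.5,0,0],"turn":0,"gripper":1}]'
python3 -c "
from h import *
go((.66,.28,.0545),-4.3)
s,R=st();print([ (s['eef_pos']+R@np.array([-.018,0,z])).round(4) for z in(-.011,.011)])
c=cam('scene');cv2.imwrite('pics/s25.png',cv2.resize(c['img'][130:350,420:640],None,fx=2.7,fy=2.7))
"
```

```text
clock: 40.0
eef_pos: [0.4706, 0.3005, 0.0567]
tool_rot: [0.039, 1.612, -0.083]
force: [-10.6, -8.0, 49.8]
gripper_width: 0.0001
t40.00 pos [0.4706 0.3005 0.0567] tilt [-0.043 -0.026 -0.999] yaw-4.5 F [-10.6  -8.   49.8] w0.000
tool delta cm [-0.54 -0.59 19.04] turn -0.003
[array([0.4604, 0.3019, 0.0752]), array([0.4823, 0.3002, 0.0743])]
```

View pics/s25.png

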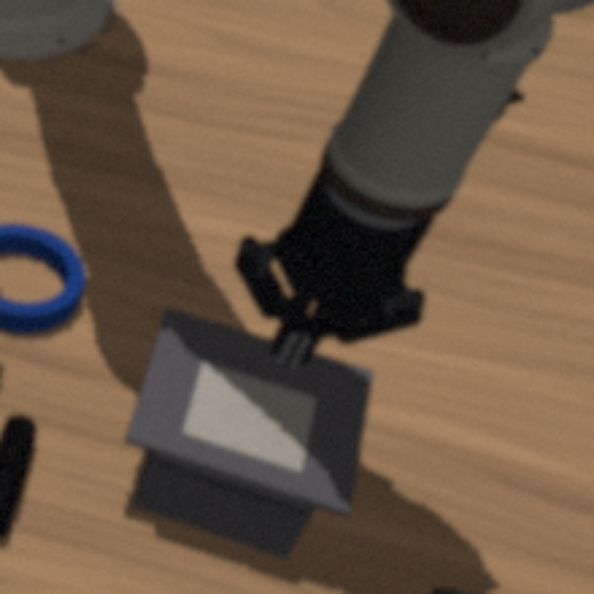

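```bash
python3 -m jog '[{"translation":[-3,0,0],"turn":0,"gripper":1},{"translation":[-4,0,0],"turn":0,"gripper":1},{"translation":[-5,0,0],"turn":0,"gripper":1},{"translation":[-4,3,-2],"turn":0,"gripper":1},{"translation":[0,5,-2],"turn":0,"gripper":1},{"translation":[0,5,-2],"turn":0,"gripper":1},{"translation":[0,5,-2],"turn":0,"gripper":1},{"translation":[0,5,-2],"turn":0,"gripper":1},{"translation":[0,0,0],"turn":0,"gripper":1},{"translation":[0,0,0],"turn":0,"gripper":1}]'
python3 -c "
from h import *
go((.66,.28,.0545),-4.3)
c=cam('scene');cv2.imwrite('pics/s26.png',c['img'])
c2=cam('top');cv2.imwrite('pics/t26.png',c2['img'])
for L in 'AB':
  for d in(0,2,4):print(L,d,[proj(c,corner(L,np.radians(d),k)).round(1).tolist() for k in(1,-1)])
for d in(85,90,95,100):print('C',d,[proj(c,corner('C',np.radians(d),k)).round(1).tolist() for k in(1,-1)])
for n in('tape','driver','can','meter'):
    for d in landmark_of('top',n)[:1]: print(n,round(d['conf'],2),onz(c2,d['point'],0).round(3))
i=c2['img'];hs=cv2.cvtColor(i,cv2.COLOR_BGR2HSV)
for x0,y0,x1,y1 in((112,210,200,305),(228,200,312,290)):
    m=np.zeros(i.shape[:2],np.uint8);m[y0:y1,x0:x1]=((hs[y0:y1,x0:x1,1]<70)&(hs[y0:y1,x0:x1,2]>100))*255
    cs,_=cv2.findContours(m,0,2);k=cv2.convexHull(max(cs,key=cv2.contourArea));b=cv2.boxPoints(cv2.minAreaRect(k))
    print(np.array([lidtop(c2,p)[:2] for p in b]).round(3).tolist())
a=c['img'][170:310,180:330];b=c['img'][170:310,320:440];e=c['img'][210:350,450:600]
cv2.imwrite('pics/s26z.png',cv2.resize(np.hstack([a,b,e]),None,fx=1.9,fy=1.9,interpolation=cv2.INTER_CUBIC))
"
```

```text
clock: 41.3
eef_pos: [0.3989, 0.5478, 0.2196]
tool_rot: [0.048, 1.607, -0.089]
force: [0.9, -1.3, -0.6]
gripper_width: -0.0003
t41.30 pos [0.3989 0.5478 0.2196] tilt [-0.039 -0.024 -0.999] yaw-5.0 F [ 0.9 -1.3 -0.6] w-0.000
tool delta cm [ 16.13 -23.98  28.91] turn -0.012
A 0 [[558.1, 265.7], [481.3, 242.0]]
A 2 [[559.0, 264.3], [481.8, 240.5]]
A 4 [[559.8, 262.9], [482.3, 239.1]]
B 0 [[420.7, 235.3], [350.0, 220.4]]
B 2 [[421.1, 233.8], [350.0, 218.9]]
B 4 [[421.4, 232.4], [350.1, 217.5]]
C 85 [[269.7, 213.2], [194.1, 195.4]]
C 90 [[267.2, 217.7], [191.1, 199.5]]
C 95 [[264.8, 222.6], [188.1, 204.2]]
C 100 [[262.3, 228.0], [185.3, 209.2]]
tape 0.72 [0.399 0.097 0.   ]
driver 0.81 [0.652 0.136 0.   ]
can 0.53 [ 0.609 -0.129  0.   ]
[[0.46, 0.36], [0.595, 0.35], [0.583, 0.202], [0.449, 0.212]]
[[0.608, 0.1], [0.617, -0.049], [0.484, -0.057], [0.475, 0.091]]
```

View pics/s26.png

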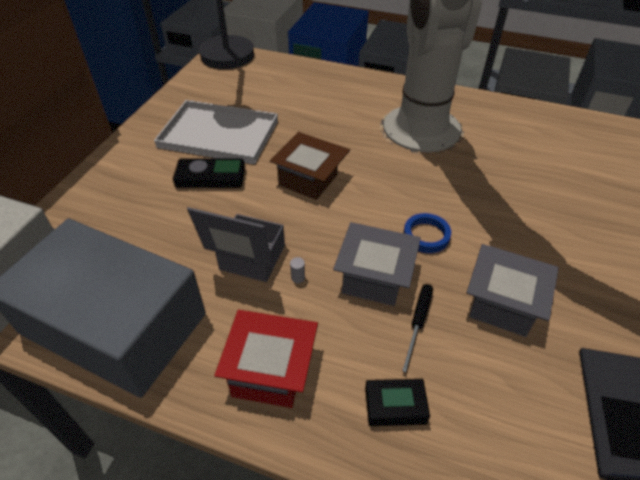

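View pics/t26.png

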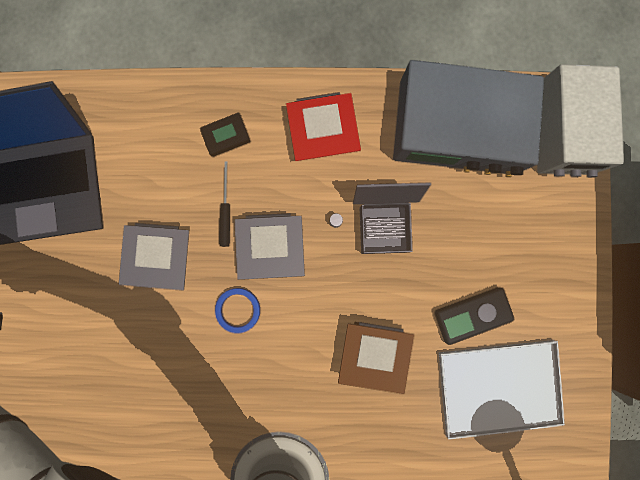

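View pics/s26z.png

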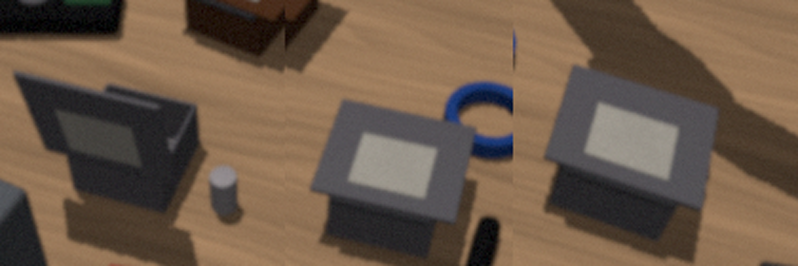

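```bash
python3 -c "
from h import *
a=cv2.imread('pics/top0.png');b=cv2.imread('pics/t26.png');d=cv2.absdiff(a,b).max(2)
for n,(x0,y0,x1,y1) in dict(A=(112,210,200,305),B=(230,200,312,290),driver=(215,160,232,250),can=(325,208,346,230),tape=(212,285,264,335),meter=(430,285,515,345),red=(285,92,362,162),brown=(335,315,415,395)).items():print(n,(d[y0:y1,x0:x1]>40).sum())
a=cv2.imread('pics/scene0.png');b=cv2.imread('pics/s26.png');d=cv2.absdiff(a,b).max(2)
for n,(x0,y0,x1,y1) in dict(A=(462,240,562,335),B=(330,220,422,305)).items():print('scene',n,(d[y0:y1,x0:x1]>40).sum(),d[y0:y1,x0:x1].mean())
close_job()"
```

```text
A 942
B 0
driver 0
can 22
tape 0
meter 0
red 0
brown 0
scene A 931 11.165157894736842
scene B 0 4.149872122762148
the job is handed in; nothing more can be done
```

All three lids were lifted and stood open together, and the heat sinks were compared in the top picture. The right-hand case holds the longest one: its fins looked about 88 mm long, against about 66 mm in the middle case and 44 mm in the left one. The left and middle cases were shut again, and the right-hand one was left open at roughly 95°. I then retreated the arm clear of everything and handed the job in at about 41 s.

**Last checks that agreed**
- The lid outlines of the left and middle cases in the top picture matched their shut outlines to about 1 mm.
- The driver, tape, meter, red case and brown case showed no pixel change in the top picture.
- The heat sink is still in the open case.

**Checks that disagreed or stay open**
- **Left case:** the first-to-last pixel comparison changed over it, by 942 px in the top picture and 931 px in the scene picture. I take this to be the arm's shadow having moved, because the lid's fitted corners did not change.
- **Can:** 22 px changed around it. I take that to be the open lid's shadow, but did not check it separately. The landmark network put it about 6 mm from its first reading, and the driver about 10 mm, which I put down to the network's error.
- **Meter:** the network missed it in the last picture.
- **Pressing force:** the readings went up to about 40 N on the middle lid and 50 N on the left lid while the fingertips pressed them shut. The pictures show only the fingers in contact, and the wrist reading stayed well below 120 N.
- **Fingertips:** they turned out to end about 18 mm behind the TCP, not 8 mm ahead as described, so I set the heights from the pictures and the force readings.

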